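# Dry-lay a tracker frame of slotted aluminium profile for bolting

## Task

Lay out the tracker frame flat on the bench against the fixed base rail, ready for bolting: the long upright at the large angle bracket and the shorter upright at the small bracket, each pointing straight away from the rail with its near end against the rail's far face and its side against the bracket's right-hand side (as the robot sees it). Lay the short cross bar between the two uprights, its far side flush with the far end of the shorter one. Then lay the T plate flat on top where the cross bar meets the long upright and the L plate flat on top of the corner where it meets the shorter upright, arms along the middle of the bars beneath, and leave the tracker puck and the calliper where they lie.

Things in the scene. Friction and masses are not known exactly. Their poses are not given: they have to be found in the camera images.
- base_rail: Fixed rail of 20 mm square slotted aluminium profile, 240 long, lying across the robot's view (yaw within 0.25 rad), screwed down by two low angles on the robot's side. Origin: centre of its underside. y along it, to the robot's left; x across it, away from the robot; far face at x = 10. Two brackets sit on the far face; which is on the left changes.
- bracket_large: Fixed steel angle bracket with 40 mm legs, 4 thick, top at 19: one leg (ear) stands out from the rail's far face, the other lies along it, left of the ear. Origin: bench level, corner of rail face and the ear's right-hand face. x along the ear away from the rail, y along the rail to the left. The long upright, fully against ear and rail, has its centre at x = 90, y = -10.
- bracket_small: Like the large bracket, same origin and axes, but with 20 mm legs; 120 away from it along the rail. The shorter upright, fully against its ear and the rail, has its centre at x = 65, y = -10. With both uprights in place 100 mm is left between them for the cross bar.
- upright_long: Loose bar of 20 mm square slotted silver aluminium profile, the longest: 180 x 20 x 20, about 90 g, lying flat. Origin: centre of its underside; x along its length. Both ends alike.
- upright_short: Loose bar of the same profile, middle length: 130 x 20 x 20, about 65 g. Origin: centre of its underside; x along its length. Both ends alike.
- cross_bar: Loose bar of the same profile, the shortest: 90 x 20 x 20, about 45 g (5 mm of play at each end between the uprights). Origin: centre of its underside; x along its length. Flush with the far end of the shorter upright, its centre line lies 55 beyond that upright's centre, measured along the upright.
- plate_t: Loose dark anodised aluminium T-shaped plate, 6 thick, about 40 g, lying flat: head 60 x 20 (along y), stem 20 wide (along +x). Origin: underside, middle of the head; the stem ends at x = 50. Its head belongs along the long upright, its middle over that bar's centre line, its stem along the cross bar.
- plate_l: Loose dark anodised aluminium L-shaped plate, 6 thick, about 40 g, lying flat: two arms 20 wide along +x and +y. Origin: underside, middle of the 20 x 20 corner square; the arms end at x = 50 and y = 50. Its corner belongs over the far end of the shorter upright, one arm back along that upright towards the rail, the other along the cross bar.
- tracker: Bystander: loose black motion-tracker puck with three domed lobes, about 100 across, 41 high. Origin: centre of its underside. Leave it alone.
- calliper: Bystander: loose steel digital calliper lying flat, 230 long, jaws 55 wide at one end, black display 14 high. Origin: underside, middle of the beam; x along the beam. Leave it alone.
There are look-alikes about, which are no part of the job. Leave any orange look-alike of the plate_l alone.

How it is judged:
By the outcome, as a careful person would: the job done as asked, in the order asked, and still so for the second after the job is handed in, with the robot touching nothing.
It also fails if it takes over 136 s, if anything falls off the work surface, if the arm or the gripper's body presses on something with over 40 N, if the wrist force passes 120 N, or if a joint passes its speed limit or range.

## Robot

A 7-joint arm with a two-finger parallel gripper is mounted at the origin on the work surface. World frame = base frame: x ahead of the robot, y to its left, z up, the work surface at z = 0. Lengths are in m, angles in rad, forces in N, time in s.
With the tool pointing down it reaches from about 0.425 to 0.95 m from the base axis. Payload 4.7 kg.
Tool frame: the origin (TCP) lies between the finger pads; the fingertips stand 11 mm ahead of it and the grasp point (between the pads) lies 8 mm behind it; z points along the fingers, y is the line along which they close (so a half turn about z gives the same grasp; the last joint's range is limited). The gripper opens to 85 mm and grips with 20 to 120 N. Pads are 22 mm wide; open, the fingers measure 114 mm over their backs; the gripper's body (76 mm by 85 mm) begins 54 mm behind the grasp point. The pads swing forward as they close: fully open they stand 13 mm farther back than shut.
Start: joints at [1.188, 0.469, -0.049, 1.532, 0.024, 1.141, -0.082], TCP at [0.234, -0.633, 0.203] pointing down, gripper open.
Joint ranges: [-2.59, 2.59], [-0.33, 1.99], [-1.39, 1.29], [0.1, 2.45], [-1.04, 4.18], [0.21, 1.99], [-2.66, 2.66]. Speed limits (rad/s): [2.57, 2.57, 3.14, 3.14, 3.14, 3.14, 3.14].

## Interface

Orientations are given as a unit quaternion [x, y, z, w].
In Python, from workcell import state, get_image, sign_off gives the robot as it stands.
- The arm moves only by the shell command python3 -m creep [OPENING] [FORCE], which reads ROWS from standard input. ROWS is a JSON list that holds a single list of rows (three levels of brackets), with 1 to 5 rows, each of 6 numbers: dx, dy, dz in units of 20 mm, then a rotation vector rx, ry, rz in units of 0.25 rad; each row shifts and turns the commanded pose from where the row before left it, along the tool's axes as they then stand; what a row does not reach is not made up. A row lasts 1/10 s, in which the tool goes at most 0.05 m and 0.15 rad, less where a joint would pass 70% of its speed; a pose out of reach is approached as far as the arm can. OPENING is the finger opening in m, set as the command begins (- or left out keeps the last). The fingers move at their own pace and stop on an object; FORCE is the grip in N (left out, the last holds). Time passes only in rows, so rows that do not move let the fingers close. It prints the time, the measured TCP pose, the force, the opening and the grip force at its end. Input that does not fit is refused with a message, and nothing moves.
- state(): the state, without advancing time (a new reading comes with each control period).
- get_image(name): name is "scene" or "top"; returns a dict with "image" (480x640x3 uint8, red, green, blue), "z_map" (480x640 float32, m along the optical axis (not along the pixel's ray), 0 where there is no reading), "mtx" (3x3 intrinsics, pixels), "view" (4x4, takes a point from world to camera coordinates). Camera axes: x right, y down, z forward; pixel columns grow to the right and rows downward; lengths in m; the calibration is good to about 2 mm. A picture is of the moment at which its call begins.
- sign_off(): hands the job in; it is judged then, once.
The state is a dict: "time_s": time; "joint_pos": joint angles; "joint_velocities": joint speeds; "joint_torque": joint torques, N m; "eef_pos": TCP position; "orientation": TCP orientation; "contact_force": force on the tool from outside, world axes, zero at the start; "wrist_torque": the same for the moment, N m; "finger_gap": finger opening in m; "finger_force": force on a finger pad.
Only numpy, scipy, OpenCV 4.12 (cv2) and the standard library are available. Lean on these libraries where they do the work, as an engineer would, in place of code of your own. Each camera call takes 0.05 s, during which the arm holds its last target. There are 200 camera calls.

## Working session

There is one attempt and no reset: what is moved stays moved. The work goes in short steps, Python scripts to look and compute and a shell command to move; the robot and the scene stay as the last step left them, time stands still between calls to the robot, and variables do not carry over. Pictures are saved under pics/ and viewed, at most 14 in all, crops included, and the job is handed in when it is done.

```bash
ls; mkdir -p pics; cat > h.py <<'E'
import numpy as np, cv2
from workcell import state, get_image, sign_off
def grab(n):
    d=get_image(n); np.savez(f'{n}.npz',**d); return d
def save(img,f): cv2.imwrite('pics/'+f,cv2.cvtColor(img,cv2.COLOR_RGB2BGR))
def ray(d,uv,z):
    "pixels -> world points on plane z"
    uv=np.atleast_2d(uv).astype(float); K=d['mtx'];V=d['view'];R=V[:3,:3];t=V[:3,3]
    r=np.c_[uv,np.ones(len(uv))]@np.linalg.inv(K).T@R; c=-R.T@t
    return c+r*((z-c[2])/r[:,2])[:,None]
def proj(d,P):
    P=np.atleast_2d(P)@d['view'][:3,:3].T+d['view'][:3,3]; q=P@d['mtx'].T; return q[:,:2]/q[:,2:]
def cloud(d):
    z=d['z_map'];v,u=np.indices(z.shape)
    c=np.stack([u,v,np.ones_like(u)],-1)@np.linalg.inv(d['mtx']).T*z[...,None]
    return (c-d['view'][:3,3])@d['view'][:3,:3]
E
python3 - <<'E'
from h import *
for n in('scene','top'):
    d=grab(n); save(d['image'],n+'0.png'); V=d['view']; print(n,-V[:3,:3].T@V[:3,3],V[2,:3],d['mtx'][0,0], (d['z_map']>0).mean())
s=state(); print(s)
E
```

```text
pics
scene [1.25133401 0.7861605  0.96320412] [-0.46897654 -0.59260169 -0.65489254] 555.4419968842318 0.9910709635416667
top [ 0.42114385 -0.06150681  0.9206163 ] [ 0.1762927  -0.0062247  -0.98431811] 480.0383529983454 0.9961100260416667
{'time_s': 0.1, 'joint_pos': array([ 1.18811445,  0.46939605, -0.04863679,  1.53356474,  0.02411704,
        1.14100171, -0.08226753]), 'joint_velocities': array([-0.00026668, -0.00254745, -0.00235205, -0.00212057, -0.00176206,
       -0.00057959, -0.00130468]), 'joint_torque': array([ 7.27538827e-04, -5.11516857e+01, -4.70112974e-02, -2.38393897e+01,
        1.06795155e-02,  4.33860710e-03,  3.18986974e-05]), 'eef_pos': array([ 0.23368481, -0.6326481 ,  0.20174688]), 'orientation': array([ 9.84385856e-01,  1.76021849e-01, -1.85500298e-04, -8.72222394e-04]), 'contact_force': array([-0.26042344,  0.92437097,  0.49138532]), 'wrist_torque': array([-0.00904925,  0.02029235, -0.01768157]), 'finger_force': 0.0, 'finger_gap': 0.08511488950650895}
```

View pics/top0.png

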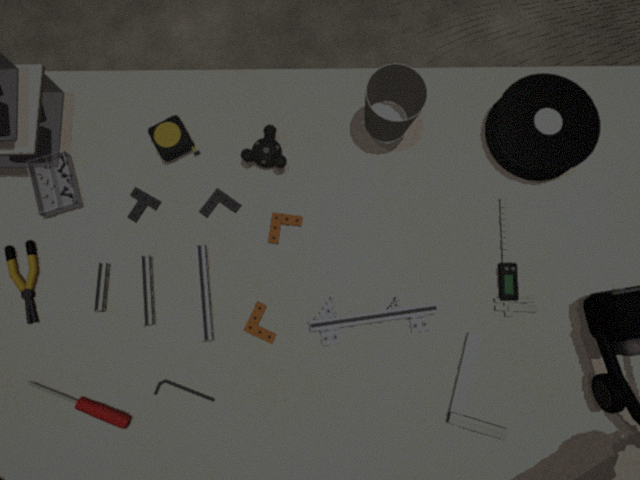

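View pics/scene0.png

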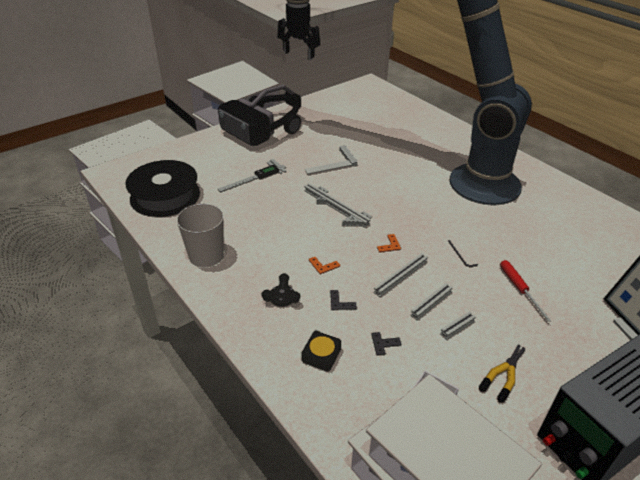

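Top view: the rail runs from (310,325) to (437,309), with the large bracket on the left near (322,306) and the small one near (392,301). The bars are at x≈102 (cross), 148 (short) and 205 (long). The T is at (144,203) and the dark L at (220,203); orange look-alikes are at (285,226) and (260,323).

```bash
cat > m.py <<'E'
from h import *
import sys
def comps(d,tag):
    P=cloud(d); im=d['image'].astype(int)
    m=((P[...,2]>0.004)&(P[...,2]<0.06)&(P[...,0]>.3)&(P[...,0]<.85)&(abs(P[...,1])<.6)).astype(np.uint8)
    n,l,st,c=cv2.connectedComponentsWithStats(m,connectivity=8)
    for i in range(1,n):
        if st[i,4]<60: continue
        q=P[l==i]; zt=np.percentile(q[:,2],80); top=q[abs(q[:,2]-zt)<.004]
        (cx,cy),(w,h),a=cv2.minAreaRect((top[:,:2]*1000).astype(np.float32))
        print(tag,st[i,:4],st[i,4],'ztop %.4f c %.1f %.1f size %.1f %.1f ang %.1f'%(zt,cx,cy,w,h,a))
if __name__=='__main__':
    for n in('top','scene'):
        d=dict(np.load(n+'.npz')); comps(d,n)
        P=cloud(d); b=(P[...,2]<.003)&(P[...,0]>.4)&(P[...,0]<.8)&(abs(P[...,1])<.4); print('bench z',P[b][:,2].mean(),P[b][:,2].std())
E
python3 m.py
python3 - <<'E'
from h import *
d=dict(np.load('top.npz')); im=d['image']
a=cv2.resize(im[285:350,295:445],None,fx=5,fy=5,interpolation=cv2.INTER_CUBIC); 
a=cv2.convertScaleAbs(a,alpha=1.7)
b=cv2.convertScaleAbs(cv2.resize(im[180:350,80:250],(270,270),interpolation=cv2.INTER_CUBIC),alpha=1.7)
o=np.zeros((600,750,3),np.uint8); o[:325]=a; o[327:597,:270]=b
s=dict(np.load('scene.npz'))['image']; o[327:597,280:750]=cv2.convertScaleAbs(cv2.resize(s[175:235,295:400],(470,270),interpolation=cv2.INTER_CUBIC),alpha=1.5)
save(o,'crop1.png')
E
```

```text
top [486  97 107  83] 4355 ztop 0.0594 c 775.6 -509.7 size 148.7 180.3 ang 0.0
top [402  99  14  20] 137 ztop 0.0514 c 835.0 -266.2 size 28.6 2.7 ang 5.3
top [  0 102  83 115] 3070 ztop 0.0352 c 736.5 469.0 size 200.0 123.0 ang 16.6
top [364 113  46  28] 384 ztop 0.0496 c 795.6 -208.3 size 84.7 24.6 ang 72.1
top [147 115  53  47] 1398 ztop 0.0374 c 789.7 209.2 size 70.0 64.0 ang 28.5
top [241 124  46  44] 1105 ztop 0.0373 c 770.0 19.2 size 88.3 80.6 ang 78.4
top [128 187  33  35] 445 ztop 0.0074 c 655.5 269.6 size 60.4 60.1 ang 60.6
top [199 188  42  29] 439 ztop 0.0073 c 650.7 113.0 size 60.4 60.2 ang 53.4
top [495 198  43 118] 1584 ztop 0.0136 c 545.7 -435.5 size 203.4 56.3 ang 10.3
top [268 212  35  31] 427 ztop 0.0071 c 607.6 -14.4 size 59.9 59.9 ang 82.1
top [  5 240  34  84] 1299 ztop 0.0160 c 510.0 477.1 size 154.9 55.5 ang 12.7
top [194 244  20  97] 1193 ztop 0.0203 c 487.2 138.9 size 179.1 21.3 ang 5.7
top [138 255  17  70] 919 ztop 0.0203 c 492.7 246.9 size 129.1 21.7 ang 5.8
top [ 90 262  20  49] 685 ztop 0.0203 c 499.6 334.0 size 22.7 90.0 ang 88.5
top [583 291  22  49] 3
[... 1474 characters left out ...]
3.6 size 90.9 80.5 ang 17.4
scene [411 283  42  37] 485 ztop 0.0192 c 491.8 248.0 size 133.1 22.9 ang 5.7
scene [331 290  26  20] 179 ztop 0.0070 c 652.1 115.2 size 64.1 58.6 ang 54.8
scene [530 297  21  25] 80 ztop 0.0155 c 313.2 418.4 size 75.8 9.5 ang 70.5
scene [441 312  35  26] 399 ztop 0.0192 c 498.8 335.1 size 23.2 92.1 ang 87.3
scene [302 330  40  41] 1134 ztop 0.0360 c 790.4 211.9 size 70.8 65.8 ang 27.6
scene [372 332  30  23] 234 ztop 0.0066 c 655.2 271.4 size 62.8 59.3 ang 60.2
scene [479 345  47  58] 824 ztop 0.0151 c 511.4 478.7 size 153.3 55.0 ang 13.9
scene [414 370  45  25] 198 ztop 0.0297 c 668.2 425.6 size 47.7 75.3 ang 17.9
bench z -0.06388817374530731 0.20720522979503234
```

View pics/crop1.png

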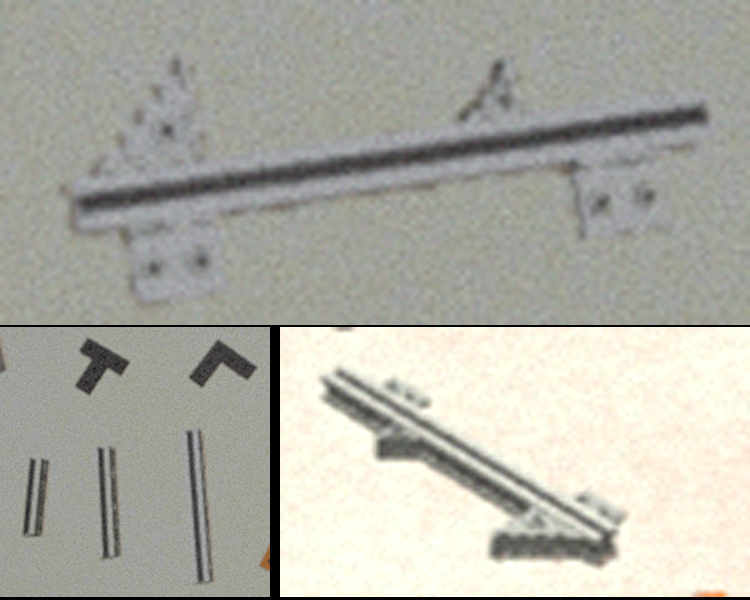

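The enlarged crop shows both bracket ears standing out from the rail's far face, each with the gusset on its left. The depth map resolves everything well, so I'll fit the rail frame and ear faces next.

```bash
python3 - <<'E'
from h import *
from scipy.stats import binned_statistic
for n in('top','scene'):
    d=dict(np.load(n+'.npz')); P=cloud(d); 
    c=np.array([.4555,-.1769]); 
    q=P[(abs(P[...,0]-.4555)<.1)&(abs(P[...,1]+.1769)<.15)&(P[...,2]>.006)]
    a=np.deg2rad(7.5)
    for it in range(6):
        R=np.array([[np.cos(a),-np.sin(a)],[np.sin(a),np.cos(a)]]); w=(q[:,:2]-c)@R  # cols: x across,y along
        m=(abs(w[:,0])<.013)&(q[:,2]>.013)
        # mid-edges per y bin
        mn=binned_statistic(w[m,1],w[m,0],np.min,24,(-.117,.117))[0];mx=binned_statistic(w[m,1],w[m,0],np.max,24,(-.117,.117))[0]
        yb=np.linspace(-.117,.117,25)[:-1]+.117/24
        k=np.polyfit(yb,(mn+mx)/2,1); a-=k[0]
        c=c+R@[k[1],(w[m,1].max()+w[m,1].min())/2]
    print(n,'c',c*1e3,'yaw',a,'w',np.mean(mx-mn)*1e3,'len',np.ptp(w[m,1])*1e3)
    e=(w[:,0]>.0125)
    h,ye=np.histogram(w[e,1]*1e3,np.arange(-121,121,2))
    print([(int(y),int(k)) for y,k in zip(ye,h) if k])
    for lo,hi in((12,20),(20,30),(30,40),(40,55)):
        s=e&(w[:,0]*1e3>lo)&(w[:,0]*1e3<hi); 
        for g in (w[:,1]<.03,w[:,1]>.03):
            if (s&g).any(): print(lo,'y min %.1f max %.1f z %.1f xmax %.1f'%(w[s&g,1].min()*1e3,w[s&g,1].max()*1e3,q[s&g,2].max()*1e3,w[s&g,0].max()*1e3))
    # bars
    for nm,(x,y,L) in dict(long=(.487,.139,.18),short=(.4925,.247,.13),cross=(.4995,.334,.09)).items():
        b=P[(abs(P[...,0]-x)<L/2+.02)&(abs(P[...,1]-y)<.035)&(P[...,2]>.014)][:,:2]
        (cx,cy),_,_=cv2.minAreaRect((b*1000).astype(np.float32)); v=np.linalg.svd(b-b.mean(0))[2][0]; v*=np.sign(v[0]); print(nm,cx,cy,'mean',b.mean(0)*1e3,'yaw',np.arctan2(v[1],v[0]))
E
```

```text
top c [ 437.46613167 -179.2536133 ] yaw 0.1165991295939619 w 21.441804416863608 len 240.3135679147732
[(-51, 2), (-49, 9), (-47, 12), (-45, 8), (-43, 6), (-41, 6), (-39, 4), (-37, 3), (-35, 1), (-31, 2), (69, 3), (71, 21), (73, 22), (75, 15), (77, 16), (79, 17), (81, 16), (83, 10), (85, 11), (87, 13), (89, 12), (91, 6), (93, 7), (95, 6), (97, 6), (99, 1), (101, 2), (103, 2), (105, 2)]
12 y min -49.5 max -29.7 z 21.8 xmax 19.9
12 y min 70.3 max 106.1 z 23.2 xmax 19.9
20 y min -49.8 max -39.9 z 22.4 xmax 29.7
20 y min 70.7 max 97.6 z 25.6 xmax 30.0
30 y min 70.9 max 90.6 z 22.7 xmax 39.8
40 y min 71.5 max 75.0 z 20.5 xmax 48.1
long 486.908447265625 138.87063598632812 mean [485.71872475 138.75774837] yaw 0.10416564141481811
short 492.4153747558594 246.85549926757812 mean [491.74576638 246.61019303] yaw 0.09716637590151243
cross 499.6394958496094 334.0321044921875 mean [498.76996485 333.76121055] yaw -0.030976696518465997
scene c [ 437.47272217 -176.04937869] yaw 0.11685503405371653 w 21.636389090945563 len 246.1798782620001
[(-99, 1), (-95, 1), (-87, 1), (-77, 1), (-53, 2), (-51, 3), (-49, 7), (-47, 4), (-45, 2), (-43, 2), (-41, 2), (-39, 1), (-31, 1), (65, 1), (67, 1), (69, 6), (71, 11), (73, 8), (75, 4), (77, 6), (79, 3), (81, 7), (83, 6), (85, 4), (87, 2), (89, 1), (91, 3), (93, 2), (95, 2), (97, 2), (99, 1), (101, 1)]
12 y min -97.9 max -29.7 z 19.6 xmax 20.0
12 y min 66.7 max 101.9 z 22.8 xmax 19.9
20 y min -51.3 max -43.1 z 19.2 xmax 27.0
20 y min 70.1 max 95.1 z 21.4 xmax 29.0
30 y min 68.6 max 82.2 z 21.9 xmax 39.8
40 y min 70.7 max 74.7 z 17.6 xmax 45.5
long 487.0633850097656 140.8048553466797 mean [489.80814307 141.09066762] yaw 0.10258080802821427
short 491.8381042480469 248.04222106933594 mean [494.47720686 248.57817707] yaw 0.09493669409886521
cross 498.76458740234375 335.0664978027344 mean [500.3212199  335.52962244] yaw -0.02735756978251549
```

Careful with the scale: shifts go in units of 20 mm and turns go in units of 0.25 rad. That gives: 0.125 rad is 0.5.

```bash
cat > go.py <<'E'
import sys,numpy as np
from scipy.spatial.transform import Rotation as Ro
from workcell import state
# usage: go.py x y z psi   (mm, rad): turn first, then shift along the tool axes
s=state(); p=s['eef_pos']*1e3; M=Ro.from_quat(s['orientation']).as_matrix(); psi=np.arctan2(M[1,0],M[0,0])
print('t %.1f at'%s['time_s'],p.round(1),'psi %.4f'%psi,'tilt',M[:2,2].round(4),'j7 %.2f'%s['joint_pos'][6],'gap %.1f'%(s['finger_gap']*1e3),'F',s['contact_force'].round(1))
a=[float(v) for v in sys.argv[1:]]
for i in range(0,len(a),4):
    x,y,z,q=a[i:i+4]; d=np.array([x,y,z])-p; c,sn=np.cos(q),np.sin(q)
    print('rz %.4f  dx %.1f dy %.1f dz %.1f mm'%(-((q-psi+np.pi)%(2*np.pi)-np.pi),c*d[0]+sn*d[1],sn*d[0]-c*d[1],-d[2])); p=np.array([x,y,z]); psi=q
E
echo '[[[0,0,0,0,0,0.5],[0,0,0,0,0,0.5]]]' | python3 -m creep; python3 go.py 500 -300 180 .104 487 139.5 90 .104 487 139.5 14 .104
```

```text
time_s: 0.3
eef_pos: [0.2337, -0.6329, 0.202]
orientation: [0.999, 0.049, -0.0, -0.001]
contact_force: [-0.8, 0.0, -0.3]
finger_gap: 0.0854
finger_force: 0.0
t 0.3 at [ 233.7 -632.9  202. ] psi 0.0986 tilt [-0.0003  0.0012] j7 -0.32 gap 85.4 F [-0.8  0.  -0.3]
rz -0.0054  dx 299.4 dy -303.4 dz 22.0 mm
rz -0.0000  dx 32.7 dy -438.5 dz 90.0 mm
rz -0.0000  dx 0.0 dy 0.0 dz 76.0 mm
```

Converted, -0.0337 m is -1.685, 0.0333 m is 1.665.

```bash
echo '[[[1.665,-1.685,0.12,0,0,0],[1.665,-1.685,0.12,0,0,0],[1.665,-1.685,0.12,0,0,0],[1.665,-1.685,0.12,0,0,0],[1.665,-1.685,0.12,0,0,0]]]' | python3 -m creep 0.05 >/dev/null; echo '[[[1.665,-1.685,0.12,0,0,0],[1.665,-1.685,0.12,0,0,0],[1.665,-1.685,0.12,0,0,0],[1.665,-1.685,0.12,0,0,0]]]' | python3 -m creep > /dev/null
echo '[[[0.165,-2.2,0.25,0,0,0],[0.165,-2.2,0.25,0,0,0],[0.165,-2.2,0.25,0,0,0],[0.165,-2.2,0.25,0,0,0],[0.165,-2.2,0.25,0,0,0]]]' | python3 -m creep >/dev/null;  echo '[[[0.165,-2.2,0.5,0,0,0],[0.165,-2.2,0.5,0,0,0],[0.165,-2.2,0.5,0,0,0],[0.165,-2.2,0.5,0,0,0],[0.165,-2.2,0.5,0,0,0]]]' | python3 -m creep >/dev/null;  echo '[[[0,0,0,0,0,0],[0,0,0,0,0,0]]]' | python3 -m creep >/dev/null; python3 go.py 487 139.5 60 .104 487 139.5 14 .104
```

```text
t 2.4 at [487.1 141.4 105.6] psi 0.1067 tilt [-0.0013 -0.0005] j7 -1.98 gap 50.0 F [ 0.2 -0.9  0.1]
rz 0.0027  dx -0.3 dy 1.9 dz 45.6 mm
rz -0.0000  dx 0.0 dy 0.0 dz 46.0 mm
```

Converted, 0.03 m is 1.5, 0.02 m is 1, 0.0027 rad is 0.0108.

```bash
echo '[[[0,0.095,1.5,0,0,0.0108],[0,0,1.5,0,0,0],[0,0,1,0,0,0],[0,0,0.55,0,0,0],[0,0,0,0,0,0]]]' | python3 -m creep ; echo '[[[0,0,0,0,0,0],[0,0,0,0,0,0],[0,0,0,0,0,0],[0,0,0,0,0,0],[0,0,0,0,0,0]]]' | python3 -m creep 0.01 50;  echo '[[[0,0,0,0,0,0]]]' | python3 -m creep; python3 go.py
echo '[[[0,0,-1,0,0,0],[0,0,-1.5,0,0,0],[0,0,0,0,0,0]]]' | python3 -m creep
python3 go.py 529.8 -107 65 .1166
```

```text
time_s: 2.9
eef_pos: [0.4874, 0.1368, 0.014]
orientation: [0.999, 0.049, -0.001, 0.001]
contact_force: [-0.8, 0.0, -0.3]
finger_gap: 0.0503
finger_force: 0.0
time_s: 3.4
eef_pos: [0.4882, 0.1387, 0.0155]
orientation: [0.999, 0.051, 0.0, -0.0]
contact_force: [0.3, -1.1, -0.7]
finger_gap: 0.0098
finger_force: 0.0
time_s: 3.5
eef_pos: [0.4881, 0.1387, 0.0153]
orientation: [0.999, 0.051, 0.0, 0.0]
contact_force: [0.6, 0.8, 0.8]
finger_gap: 0.0099
finger_force: 0.0
t 3.5 at [488.1 138.7  15.3] psi 0.1012 tilt [ 0.0004 -0.    ] j7 -2.05 gap 9.9 F [0.6 0.8 0.8]
time_s: 3.8
eef_pos: [0.4906, 0.1398, 0.0683]
orientation: [0.999, 0.051, 0.003, -0.001]
contact_force: [0.8, -1.3, 0.5]
finger_gap: 0.0099
finger_force: 0.0
t 3.8 at [490.6 139.8  68.3] psi 0.1012 tilt [0.0067 0.002 ] j7 -2.01 gap 9.9 F [ 0.8 -1.3  0.5]
rz -0.0154  dx 10.2 dy 249.7 dz 3.3 mm
```

```bash
python3 - <<'E'
from h import *
d=grab('top'); s=grab('scene'); o=np.zeros((480,800,3),np.uint8)
o[:,:400]=cv2.resize(d['image'][180:360,80:230],(400,480)); o[:,400:]=cv2.resize(s['image'][170:350,330:480],(400,480))
save(cv2.convertScaleAbs(o,alpha=1.5),'g1.png')
E
python3 m.py | grep 'ztop 0.0[12]'; python3 go.py
```

```text
top [495 198  43 118] 1589 ztop 0.0135 c 520.5 -432.7 size 165.4 52.3 ang 16.4
top [  5 240  34  84] 1311 ztop 0.0159 c 510.0 473.6 size 155.4 56.8 ang 16.0
top [194 244  15  29] 326 ztop 0.0204 c 549.0 145.4 size 54.5 20.8 ang 7.0
top [198 289  16  52] 630 ztop 0.0204 c 445.0 134.8 size 94.1 20.6 ang 6.1
top [309 295 130  51] 1984 ztop 0.0200 c 454.5 -177.2 size 62.7 239.6 ang 6.6
top [454 332  28  60] 873 ztop 0.0101 c 350.0 -352.2 size 27.1 112.1 ang 72.7
top [ 28 380  41  17] 150 ztop 0.0160 c 313.0 415.9 size 79.1 6.9 ang 68.9
scene [254 161  32  18] 237 ztop 0.0132 c 501.0 -439.3 size 74.4 56.2 ang 12.0
scene [305 183  66  44] 718 ztop 0.0187 c 454.4 -174.4 size 63.3 240.4 ang 7.4
scene [374 253  54  44] 604 ztop 0.0193 c 486.3 140.0 size 184.4 23.4 ang 5.9
scene [411 283  42  35] 487 ztop 0.0193 c 492.1 248.5 size 133.8 22.0 ang 5.6
scene [532 300  19  22] 75 ztop 0.0150 c 314.7 421.1 size 69.3 8.7 ang 69.3
scene [441 312  35  27] 390 ztop 0.0193 c 500.0 334.9 size 22.2 91.3 ang 88.5
scene [479 345  47  58] 819 ztop 0.0153 c 510.5 478.8 size 154.8 55.6 ang 14.3
scene [414 370  45  25] 199 ztop 0.0294 c 667.4 425.2 size 45.0 77.3 ang 20.2
t 3.9 at [488.4 138.7  65.6] psi 0.1010 tilt [0.0015 0.0002] j7 -2.01 gap 10.1 F [-0.8  0.2 -0.2]
```

View pics/g1.png

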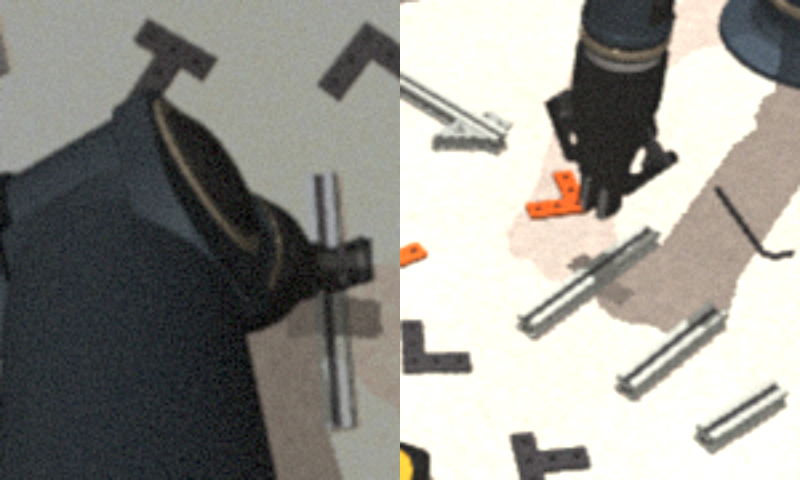

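Scene view: the closed fingers hang at about (600,215) in the crop, which looks to be beside the bar, and the bar hasn't moved. I'll compare the reported TCP with the picture.

```bash
python3 - <<'E'
from h import *
p=state()['eef_pos']; print(p)
for n in('scene','top'):
    d=dict(np.load(n+'.npz')); print(n,proj(d,[p,p-[0,0,.011],[.487,.1395,.02]]))
    P=cloud(d); m=(abs(P[...,0]-p[0])<.12)&(abs(P[...,1]-p[1])<.12)&(P[...,2]>.03)&(P[...,2]<.2)
    q=P[m]
    for lo in np.arange(.03,.2,.01):
        s=q[(q[:,2]>lo)&(q[:,2]<lo+.01)]
        if len(s)>4: print('%.2f'%lo,len(s),(s[:,:2].min(0)*1e3).round(),(s[:,:2].max(0)*1e3).round())
E
```

```text
[0.48837766 0.13874    0.06559743]
scene [[402.8695196  257.5621328 ]
 [402.36994151 260.92832489]
 [401.45689564 271.22024234]]
0.09 19 [484. 130.] [502. 153.]
0.10 48 [478. 122.] [501. 158.]
0.11 47 [482. 122.] [501. 160.]
0.12 56 [483. 122.] [503. 161.]
0.13 54 [483. 108.] [506. 171.]
0.14 119 [477.  97.] [507. 178.]
0.15 94 [472.  95.] [507. 188.]
0.16 115 [468.  87.] [509. 193.]
0.17 126 [490.  79.] [509. 201.]
0.18 186 [470.  79.] [509. 203.]
0.19 181 [472.  80.] [511. 203.]
top [[197.06858296 288.64878069]
 [198.48911017 289.11369615]
 [202.30554387 291.24725364]]
0.10 5 [481. 127.] [483. 131.]
0.14 14 [481. 101.] [486. 120.]
0.15 26 [480.  95.] [493. 120.]
0.16 31 [476.  87.] [506. 122.]
0.17 10 [476.  89.] [504. 119.]
0.18 85 [483.  76.] [508. 110.]
0.19 135 [482.  76.] [508. 111.]
```

```bash
cat > tip.py <<'E'
from h import *
d=grab('scene'); p=state()['eef_pos']; P=cloud(d); m=(abs(P[...,0]-p[0])<.07)&(abs(P[...,1]-p[1])<.07)&(P[...,2]>.03)&(P[...,2]<.2)
q=P[m]; z=np.sort(q[:,2])*1e3; print('eef',p*1e3,'gap',state()['finger_gap'],'lowest z',z[:12].round(1))
E
python3 tip.py; echo '[[[0,0,0,0,0,0],[0,0,0,0,0,0],[0,0,0,0,0,0]]]' | python3 -m creep 0.03 >/dev/null; python3 tip.py
```

```text
eef [487.67073474 138.41781703  64.8291779 ] gap 0.010212480026560396 lowest z [92.2 93.3 94.2 94.5 94.7 95.  95.1 95.2 96.7 96.7 97.9 97.9]
eef [487.66487178 138.61206282  64.56721422] gap 0.0301716659551077 lowest z [89.5 91.9 92.6 92.6 93.4 93.5 93.5 95.3 95.8 96.  96.1 96.1]
```

The reported TCP runs about 37 mm low: the fingertips are about 26 mm above it rather than 11 mm below. I'll correct heights by that and descend with force checks.

```bash
echo '[[[0,0,1.5,0,0,0],[0,0,1.5,0,0,0],[0,0,0.5,0,0,0],[0,0,0,0,0,0]]]' | python3 -m creep 0.045; echo '[[[0,0,0.25,0,0,0],[0,0,0.25,0,0,0],[0,0,0,0,0,0]]]' | python3 -m creep; echo '[[[0,0,0.2,0,0,0],[0,0,0,0,0,0]]]' | python3 -m creep
```

```text
time_s: 4.7
eef_pos: [0.4868, 0.1384, -0.0062]
orientation: [0.999, 0.051, -0.002, 0.0]
contact_force: [-0.0, 1.0, 0.0]
finger_gap: 0.0453
finger_force: 0.0
time_s: 5.0
eef_pos: [0.4882, 0.1387, -0.0147]
orientation: [0.999, 0.051, 0.0, 0.0]
contact_force: [0.8, -0.1, 0.6]
finger_gap: 0.045
finger_force: 0.0
time_s: 5.2
eef_pos: [0.488, 0.1386, -0.0189]
orientation: [0.999, 0.05, 0.0, 0.0]
contact_force: [-0.2, -0.2, -0.3]
finger_gap: 0.0452
finger_force: 0.0
```

Converted, -0.03 m is -1.5, -0.02 m is -1.

```bash
echo '[[[0,0,0,0,0,0],[0,0,0,0,0,0],[0,0,0,0,0,0],[0,0,0,0,0,0],[0,0,0,0,0,0]]]' | python3 -m creep 0.01 50; echo '[[[0,0,-1,0,0,0],[0,0,-1.5,0,0,0],[0,0,-1.5,0,0,0],[0,0,0,0,0,0],[0,0,0,0,0,0]]]' | python3 -m creep; python3 - <<'E'
from h import *
s=grab('scene'); save(cv2.resize(s['image'][170:310,330:470],(560,560)),'g2.png')
E
python3 go.py 529.8 -107 61 .1166
```

```text
time_s: 5.7
eef_pos: [0.4883, 0.1388, -0.0185]
orientation: [0.999, 0.051, 0.0, -0.0]
contact_force: [-0.8, -0.2, 5.0]
finger_gap: 0.018
finger_force: 49.9
time_s: 6.2
eef_pos: [0.488, 0.1385, 0.0611]
orientation: [0.999, 0.05, 0.0, 0.0]
contact_force: [0.1, 0.1, -1.1]
finger_gap: 0.0186
finger_force: 49.2
t 6.2 at [487.3 138.2  60.3] psi 0.1009 tilt [-0.0013 -0.0006] j7 -2.02 gap 18.3 F [-0.4 -0.6 -0.1]
rz -0.0157  dx 13.7 dy 248.5 dz -0.7 mm
```

View pics/g2.png

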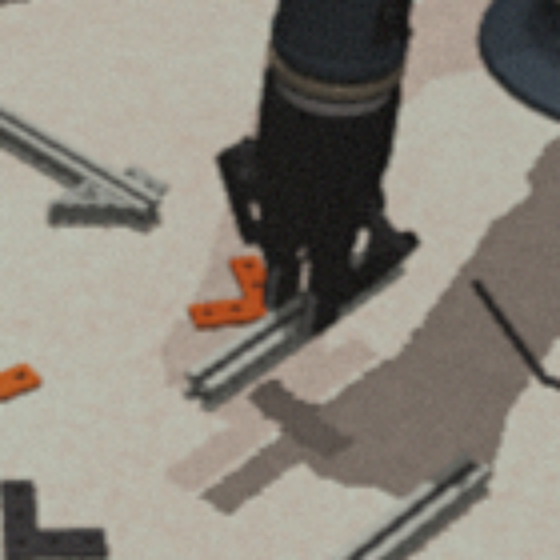

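The long bar is held and clear of the bench. Next I carry it to a spot a few mm short of both contact faces.

```bash
echo '[[[0,0,0,0,0,-0.0628],[0.165,2.125,0,0,0,0],[0.165,2.125,0,0,0,0],[0.165,2.125,0,0,0,0],[0.165,2.125,0,0,0,0]]]' | python3 -m creep >/dev/null; echo '[[[0.165,2.125,0,0,0,0],[0.15,2.125,0,0,0,0],[0,0,0,0,0,0],[0,0,0,0,0,0]]]' | python3 -m creep; python3 go.py 536.5 -112.6 -10 .1166 536.5 -112.6 -17.5 .1166
```

```text
time_s: 7.15
eef_pos: [0.5361, -0.1134, 0.0597]
orientation: [0.998, 0.057, -0.001, -0.0]
contact_force: [0.2, 1.3, -0.9]
finger_gap: 0.0185
finger_force: 49.3
t 7.2 at [ 536.1 -113.4   59.7] psi 0.1143 tilt [-0.0025  0.0005] j7 -1.49 gap 18.5 F [ 0.2  1.3 -0.9]
rz -0.0023  dx 0.4 dy -0.7 dz 69.7 mm
rz -0.0000  dx 0.0 dy 0.0 dz 7.5 mm
```

Converted, 0.035 m is 1.75, 0.025 m is 1.25, -0.002 rad is -0.008.

```bash
echo '[[[0,-0.025,1.75,0,0,-0.008],[0,0,1.25,0,0,0],[0,0,0.6,0,0,0],[0,0,0.25,0,0,0],[0,0,0,0,0,0]]]' | python3 -m creep; echo '[[[-0.1,0,0,0,0,0],[-0.1,0,0,0,0,0],[0,0,0,0,0,0]]]' | python3 -m creep; python3 go.py;  echo '[[[-0.05,0,0,0,0,0],[0,0,0,0,0,0]]]' | python3 -m creep; python3 go.py
```

```text
time_s: 7.65
eef_pos: [0.537, -0.1109, -0.0162]
orientation: [0.998, 0.06, -0.0, -0.0]
contact_force: [-0.4, 0.4, -0.9]
finger_gap: 0.0183
finger_force: 49.3
time_s: 7.95
eef_pos: [0.5332, -0.1125, -0.0151]
orientation: [0.998, 0.059, 0.001, 0.0]
contact_force: [0.5, -0.2, 0.2]
finger_gap: 0.0187
finger_force: 49.3
t 8.0 at [ 533.2 -112.5  -15.1] psi 0.1186 tilt [ 0.0012 -0.0005] j7 -1.53 gap 18.7 F [ 0.5 -0.2  0.2]
time_s: 8.15
eef_pos: [0.5321, -0.1126, -0.0156]
orientation: [0.998, 0.059, 0.0, 0.0]
contact_force: [0.3, 0.5, -0.6]
finger_gap: 0.0182
finger_force: 49.3
t 8.2 at [ 532.1 -112.6  -15.6] psi 0.1186 tilt [ 0.0004 -0.0002] j7 -1.53 gap 18.2 F [ 0.3  0.5 -0.6]
```

Converted, 0.002 m is 0.1, -0.001 m is -0.05, 0.002 rad is 0.008.

```bash
echo '[[[0,0,0.1,0,0,0.008],[-0.05,0,0,0,0,0],[0,0,0,0,0,0]]]' | python3 -m creep|sed -n 2,4p; for i in 1; do echo '[[[-0.05,0,0,0,0,0],[0,0,0,0,0,0]]]' | python3 -m creep|sed -n 2,4p; done; echo '[[[-0.05,0,0,0,0,0],[0,0,0,0,0,0]]]' | python3 -m creep|sed -n 2,4p;  python3 go.py
```

```text
eef_pos: [0.5308, -0.1125, -0.018]
orientation: [0.998, 0.058, -0.0, -0.0]
contact_force: [0.0, -0.0, -0.8]
eef_pos: [0.5303, -0.1126, -0.0178]
orientation: [0.998, 0.058, 0.0, 0.0]
contact_force: [1.0, 0.6, -0.3]
eef_pos: [0.5303, -0.1126, -0.0175]
orientation: [0.998, 0.059, 0.001, 0.0]
contact_force: [2.1, -0.5, -1.6]
t 8.8 at [ 530.3 -112.6  -17.5] psi 0.1171 tilt [0.0026 0.0001] j7 -1.54 gap 18.0 F [ 2.1 -0.5 -1.6]
```

Converted, -0.002 m is -0.1, 0.0005 m is 0.025.

```bash
echo '[[[0.025,-0.1,0,0,0,0],[0,-0.1,0,0,0,0],[0,0,0,0,0,0]]]' | python3 -m creep|sed -n 2,4p; echo '[[[0,-0.05,0,0,0,0],[0,0,0,0,0,0]]]' | python3 -m creep|sed -n 2,4p; echo '[[[0,-0.05,0,0,0,0],[0,0,0,0,0,0]]]' | python3 -m creep|sed -n 2,4p;  echo '[[[0,-0.05,0,0,0,0],[0,0,0,0,0,0]]]' | python3 -m creep|sed -n 2,4p;python3 go.py
```

```text
eef_pos: [0.5297, -0.1086, -0.0177]
orientation: [0.998, 0.059, 0.001, 0.0]
contact_force: [3.0, -1.1, -0.6]
eef_pos: [0.5296, -0.1079, -0.0177]
orientation: [0.998, 0.059, 0.001, 0.0]
contact_force: [4.3, -0.9, -0.1]
eef_pos: [0.5295, -0.107, -0.0177]
orientation: [0.998, 0.058, 0.001, 0.0]
contact_force: [3.9, -1.6, -0.6]
eef_pos: [0.5294, -0.1067, -0.0177]
orientation: [0.998, 0.058, 0.001, 0.001]
contact_force: [4.4, -3.9, -1.3]
t 9.8 at [ 529.4 -106.7  -17.7] psi 0.1171 tilt [ 0.0014 -0.0013] j7 -1.55 gap 18.2 F [ 4.4 -3.9 -1.3]
```

Converted, -0.001 m is -0.05, 0.0008 m is 0.04.

```bash
echo '[[[0,-0.05,0.04,0,0,0],[0,0,0,0,0,0]]]' | python3 -m creep|sed -n 2,4p; echo '[[[0,0,0,0,0,0],[0,0,0,0,0,0],[0,0,0,0,0,0]]]' | python3 -m creep 0.035|sed -n 2,5p; echo '[[[0,0,-1,0,0,0],[0,0,-2,0,0,0],[0,0,-2,0,0,0],[0,0,0,0,0,0]]]' | python3 -m creep|sed -n 2,2p; python3 go.py 492.1 246.5 82 .098 492.1 246.5 -17.5 .098
cat > chk.py <<'E'
from h import *
# rail frame (top camera)
C=np.array([437.5,-179.0]);a=.1166;R=np.array([[np.cos(a),-np.sin(a)],[np.sin(a),np.cos(a)]])
def bars(n='top',zlo=.014,zhi=.024,yr=(-100,100),xr=(13,250),zs=0):
    P=cloud(dict(np.load(n+'.npz')))*1e3; w=(P[...,:2]-C)@R; z=P[...,2]
    m=((z>zlo*1e3)&(z<zhi*1e3)&(w[...,0]>xr[0])&(w[...,0]<xr[1])&(w[...,1]>yr[0])&(w[...,1]<yr[1]))
    return w[m],z[m]
def rect(q,s=''):
    (cx,cy),(b,h),an=cv2.minAreaRect(q.astype(np.float32)); print(s,'rail c %.1f %.1f size %.1f %.1f ang %.2f'%(cx,cy,b,h,an),'x %.1f..%.1f y %.1f..%.1f'%(*np.percentile(q[:,0],[.5,99.5]),*np.percentile(q[:,1],[.5,99.5])))
E
```

```text
eef_pos: [0.5294, -0.1066, -0.0182]
orientation: [0.998, 0.059, 0.001, 0.001]
contact_force: [3.8, -6.1, 1.9]
eef_pos: [0.527, -0.104, -0.0192]
orientation: [0.998, 0.058, -0.001, -0.0]
contact_force: [-0.2, -0.0, -0.1]
finger_gap: 0.0354
eef_pos: [0.5319, -0.1045, 0.0861]
t 10.7 at [ 531.9 -104.5   86.1] psi 0.1169 tilt [ 0.0087 -0.0011] j7 -1.49 gap 35.0 F [ 0.5 -0.1 -1. ]
rz 0.0189  dx -5.2 dy -353.2 dz 4.1 mm
rz -0.0000  dx 0.0 dy 0.0 dz 99.5 mm
```

Converted, -0.044 m is -2.2, -0.022 m is -1.1, 0.0189 rad is 0.0756.

```bash
echo '[[[-0.05,-1.1,0,0,0,0.0756],[-0.05,-2.2,0,0,0,0],[-0.05,-2.2,0,0,0,0],[-0.05,-2.2,0,0,0,0],[-0.05,-2.2,0,0,0,0]]]' | python3 -m creep >/dev/null; echo '[[[0,-2.2,0,0,0,0],[0,-2.2,0,0,0,0],[0,-2.2,0,0,0,0],[0,-1.1,0,0,0,0],[0,0,0,0,0,0]]]' | python3 -m creep 0.045 > /dev/null; echo '[[[0,0,0,0,0,0]]]' | python3 -m creep >/dev/null
python3 go.py 492.1 246.5 -10 .098 492.1 246.5 -18 .098
python3 - <<'E'
from chk import *
d=grab('top'); q,z=bars(yr=(0,100),xr=(52,250)); rect(q,'long');q,z=bars(yr=(30,68),xr=(12,250)); rect(q,'long all')
grab('scene'); q,z=bars('scene',yr=(0,100),xr=(52,250)); rect(q,'long scene')
save(cv2.convertScaleAbs(cv2.resize(d['image'][200:350,280:460],(720,600)),alpha=1.6),'p1.png')
E
```

```text
t 11.8 at [487.7 244.5  80.3] psi 0.0989 tilt [-0.0023 -0.0017] j7 -2.21 gap 45.1 F [-0.1  0.4 -0.4]
rz 0.0009  dx 4.6 dy -1.6 dz 90.3 mm
rz -0.0000  dx 0.0 dy 0.0 dz 8.0 mm
long rail c 120.8 61.7 size 137.4 20.3 ang 0.85 x 53.0..188.3 y 51.2..72.2
long all rail c 100.8 59.1 size 177.6 17.7 ang 0.02 x 12.6..188.3 y 50.5..67.9
long scene rail c 121.2 64.1 size 137.5 26.7 ang 1.11 x 53.0..189.4 y 51.2..76.2
```

View pics/p1.png

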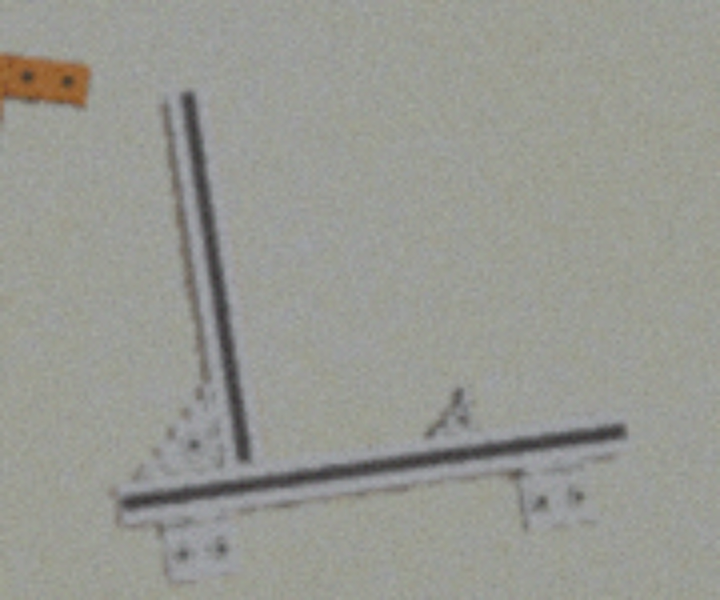

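Top view: the long bar stands at the large bracket, with its slot running from (188,95) to (243,458) in the crop and its near end at the rail. I'll check its yaw against the rail using the dark slots.

```bash
cat >> chk.py <<'E'
def slot(d,c,L,ang,W=9,z=20.,show=1):
    "fit the dark slot of a bar near rail centre c (mm), direction ang (rad in rail frame)"
    im=cv2.cvtColor(d['image'],cv2.COLOR_RGB2GRAY).astype(float); v,u=np.indices(im.shape)
    P=ray(d,np.c_[u.ravel(),v.ravel()],z/1e3)[:,:2]*1e3; w=(P-C)@R-c
    e=np.array([np.cos(ang),np.sin(ang)]); s=w@e; t=w@[-e[1],e[0]]; g=im.ravel()
    m=(abs(s)<L/2-5)&(abs(t)<W); s,t,g=s[m],t[m],g[m]; k=np.percentile(g,70)
    wt=np.clip(k-15-g,0,None)
    A=np.polyfit(s,t,1,w=np.sqrt(wt+1e-9)); 
    print('slot off %.2f ang %.4f rad'%(A[1],A[0]),'dark s %.1f..%.1f'%tuple(np.percentile(s[wt>5],[1,99]))); return A
E
python3 - <<'E'
from chk import *
d=dict(np.load('top.npz'))
print('rail');slot(d,[0,0],240,np.pi/2)
print('long');slot(d,[100,60.3],180,0)
E
```

```text
rail
slot off 0.57 ang 0.0128 rad dark s -112.3..112.1
long
slot off 1.37 ang 0.0180 rad dark s -82.9..82.9
```

The depth fit of rail yaw was biased by the bracket legs. The slots give a rail yaw of about 0.129, and the long bar is parallel to it within 0.3°. Next I pick the short upright.

Careful with the scale: shifts go in units of 20 mm and turns go in units of 0.25 rad. That gives: 0.03 m is 1.5, 0.025 m is 1.25.

```bash
echo '[[[0.23,-0.08,1.5,0,0,0],[0,0,1.5,0,0,0],[0,0,1.25,0,0,0],[0,0,0.5,0,0,0],[0,0,0,0,0,0]]]' | python3 -m creep >/dev/null; python3 go.py 492.1 246.5 -18 .098; echo '[[[0,0,0.15,0,0,0],[0,0,0,0,0,0],[0,0,0,0,0,0],[0,0,0,0,0,0],[0,0,0,0,0,0]]]' | python3 -m creep 0.01 50; python3 go.py
echo '[[[0,0,-1,0,0,0],[0,0,-1.5,0,0,0],[0,0,-1.5,0,0,0],[0,0,0,0,0,0],[0,0,0,0,0,0]]]' | python3 -m creep; python3 go.py 525.3 -232.9 61 .131
```

```text
t 12.3 at [492.6 245.2 -15. ] psi 0.0960 tilt [-0.0027 -0.0021] j7 -2.28 gap 45.2 F [ 0.8 -0.4  0. ]
rz -0.0020  dx -0.4 dy -1.4 dz 3.0 mm
time_s: 12.85
eef_pos: [0.4941, 0.2474, -0.0156]
orientation: [0.999, 0.049, 0.001, -0.0]
contact_force: [0.2, -0.3, 6.3]
finger_gap: 0.0182
finger_force: 50.2
t 12.8 at [494.1 247.4 -15.6] psi 0.0978 tilt [0.0019 0.0005] j7 -2.28 gap 18.2 F [ 0.2 -0.3  6.3]
time_s: 13.35
eef_pos: [0.4934, 0.247, 0.0637]
orientation: [0.999, 0.049, 0.001, -0.0]
contact_force: [-0.1, -0.0, -1.0]
finger_gap: 0.0184
finger_force: 49.4
t 13.3 at [493.4 247.   63.7] psi 0.0978 tilt [0.0011 0.0002] j7 -2.22 gap 18.4 F [-0.1 -0.  -1. ]
rz -0.0332  dx -31.0 dy 480.0 dz 2.7 mm
```

Converted, 0.0436 m is 2.18, -0.0028 m is -0.14, -0.0332 rad is -0.1328.

```bash
echo '[[[0,0,0,0,0,-0.1328],[-0.14,2.18,0,0,0,0],[-0.14,2.18,0,0,0,0],[-0.14,2.18,0,0,0,0],[-0.14,2.18,0,0,0,0]]]' | python3 -m creep >/dev/null; echo '[[[-0.14,2.18,0,0,0,0],[-0.14,2.18,0,0,0,0],[-0.14,2.18,0,0,0,0],[-0.14,2.18,0,0,0,0],[-0.14,2.18,0,0,0,0]]]' | python3 -m creep >/dev/null;echo '[[[-0.14,2.18,0,0,0,0],[-0.14,2.18,0,0,0,0],[0,0,0,0,0,0],[0,0,0,0,0,0]]]' | python3 -m creep >/dev/null; python3 go.py 525.3 -232.9 -10 .131
```

```text
t 14.8 at [ 524.1 -233.3   61.6] psi 0.1291 tilt [-0.0028  0.0012] j7 -1.26 gap 18.2 F [-0.5  0.9 -0.7]
rz -0.0019  dx 1.2 dy -0.2 dz 71.6 mm
```

Converted, 0.035 m is 1.75, 0.025 m is 1.25, -0.002 rad is -0.008.

```bash
echo '[[[0.05,0,1.75,0,0,-0.008],[0,0,1.25,0,0,0],[0,0,0.6,0,0,0],[0,0,0.2,0,0,0],[0,0,0,0,0,0]]]' | python3 -m creep >/dev/null; python3 go.py; echo '[[[-0.1,0,0,0,0,0],[-0.05,0,0,0,0,0],[0,0,0,0,0,0]]]' | python3 -m creep|sed -n 2,4p;echo '[[[-0.05,0,0,0,0,0],[0,0,0,0,0,0]]]' | python3 -m creep|sed -n 2,4p; echo '[[[-0.05,0,0,0,0,0],[0,0,0,0,0,0]]]' | python3 -m creep|sed -n 2,4p; python3 go.py
```

```text
t 15.2 at [ 526.6 -231.3  -12.8] psi 0.1348 tilt [-0.0004  0.0006] j7 -1.31 gap 18.3 F [ 1.1 -0.5 -0.4]
eef_pos: [0.5237, -0.2331, -0.0118]
orientation: [0.998, 0.066, 0.001, 0.0]
contact_force: [0.1, 0.4, -0.4]
eef_pos: [0.5224, -0.233, -0.0124]
orientation: [0.998, 0.066, 0.0, 0.0]
contact_force: [-0.7, 0.0, 0.6]
eef_pos: [0.5213, -0.2331, -0.0127]
orientation: [0.998, 0.066, -0.0, 0.0]
contact_force: [-1.0, 0.8, -0.4]
t 15.9 at [ 521.3 -233.1  -12.7] psi 0.1330 tilt [-0.0001 -0.0001] j7 -1.30 gap 18.5 F [-1.   0.8 -0.4]
```

Converted, 0.0015 m is 0.075, -0.001 m is -0.05.

```bash
echo '[[[-0.05,0,0.075,0,0,0],[0,0,0,0,0,0]]]' | python3 -m creep|sed -n 2,4p;echo '[[[-0.05,0,0,0,0,0],[0,0,0,0,0,0]]]' | python3 -m creep|sed -n 2,4p; echo '[[[-0.05,0,0,0,0,0],[0,0,0,0,0,0]]]' | python3 -m creep|sed -n 2,4p; python3 go.py
```

```text
eef_pos: [0.5212, -0.2331, -0.0141]
orientation: [0.998, 0.067, 0.001, 0.0]
contact_force: [2.3, 0.1, 0.4]
eef_pos: [0.5212, -0.2331, -0.0137]
orientation: [0.998, 0.067, 0.002, 0.0]
contact_force: [4.1, -0.2, -1.6]
eef_pos: [0.5212, -0.2331, -0.0134]
orientation: [0.998, 0.067, 0.003, 0.0]
contact_force: [6.1, 0.3, -1.2]
t 16.6 at [ 521.2 -233.1  -13.4] psi 0.1337 tilt [ 0.0053 -0.0003] j7 -1.30 gap 18.1 F [ 6.1  0.3 -1.2]
```

Converted, -0.002 m is -0.1, 0.0015 m is 0.075.

```bash
echo '[[[0.075,-0.1,0,0,0,0],[0,-0.05,0,0,0,0],[0,0,0,0,0,0]]]' | python3 -m creep|sed -n 2,4p; echo '[[[0,-0.05,0,0,0,0],[0,0,0,0,0,0]]]' | python3 -m creep|sed -n 2,4p; echo '[[[0,-0.05,0,0,0,0],[0,0,0,0,0,0]]]' | python3 -m creep|sed -n 2,4p;  echo '[[[0,-0.05,0,0,0,0],[0,0,0,0,0,0]]]' | python3 -m creep|sed -n 2,4p; python3 go.py
```

```text
eef_pos: [0.5209, -0.2309, -0.0137]
orientation: [0.998, 0.067, 0.001, 0.001]
contact_force: [5.3, -1.1, -0.8]
eef_pos: [0.5208, -0.2301, -0.0137]
orientation: [0.998, 0.067, 0.001, 0.001]
contact_force: [4.2, -1.3, -1.2]
eef_pos: [0.5206, -0.2291, -0.0137]
orientation: [0.998, 0.067, 0.001, 0.001]
contact_force: [4.5, -1.2, -1.3]
eef_pos: [0.5205, -0.2283, -0.0136]
orientation: [0.998, 0.067, 0.001, 0.001]
contact_force: [5.0, -2.5, -0.7]
t 17.4 at [ 520.5 -228.3  -13.6] psi 0.1334 tilt [ 0.003  -0.0018] j7 -1.31 gap 18.3 F [ 5.  -2.5 -0.7]
```

Converted, -0.001 m is -0.05.

```bash
echo '[[[0,-0.05,0,0,0,0],[0,0,0,0,0,0]]]' | python3 -m creep|sed -n 2,4p; echo '[[[0,-0.05,0,0,0,0],[0,0,0,0,0,0]]]' | python3 -m creep|sed -n 2,4p; echo '[[[0,0,0.06,0,0,0],[0,0,0,0,0,0]]]' | python3 -m creep|sed -n 2,4p
```

```text
eef_pos: [0.5206, -0.2282, -0.0136]
orientation: [0.998, 0.067, 0.002, 0.002]
contact_force: [4.6, -3.9, -0.9]
eef_pos: [0.5206, -0.2281, -0.0135]
orientation: [0.998, 0.066, 0.002, 0.002]
contact_force: [6.0, -5.1, -0.8]
eef_pos: [0.5207, -0.2281, -0.0143]
orientation: [0.998, 0.066, 0.002, 0.002]
contact_force: [5.3, -4.5, 2.2]
```

```bash
echo '[[[0,0,0,0,0,0],[0,0,0,0,0,0],[0,0,0,0,0,0]]]' | python3 -m creep 0.035|sed -n 2,5p; echo '[[[0,0,-1,0,0,0],[0,0,-2,0,0,0],[0,0,-2,0,0,0],[0,0,0,0,0,0]]]' | python3 -m creep|sed -n 2,2p; python3 go.py 499.3 333.7 82 -.029
```

```text
eef_pos: [0.5172, -0.2247, -0.016]
orientation: [0.998, 0.066, -0.002, -0.001]
contact_force: [0.0, 0.4, -0.6]
finger_gap: 0.0352
eef_pos: [0.522, -0.226, 0.0896]
t 18.8 at [ 522.  -226.    89.6] psi 0.1332 tilt [ 0.0081 -0.0033] j7 -1.26 gap 34.7 F [ 1.4 -0.5 -0.1]
rz 0.1622  dx -38.9 dy -558.8 dz 7.6 mm
```

Converted, -0.043 m is -2.15, -0.003 m is -0.15, 0.081 rad is 0.324.

```bash
echo '[[[0,0,0,0,0,0.324],[0,0,0,0,0,0.324],[-0.15,-2.15,0,0,0,0],[-0.15,-2.15,0,0,0,0],[-0.15,-2.15,0,0,0,0]]]' | python3 -m creep 0.045 >/dev/null; echo '[[[-0.15,-2.15,0,0,0,0],[-0.15,-2.15,0,0,0,0],[-0.15,-2.15,0,0,0,0],[-0.15,-2.15,0,0,0,0],[-0.15,-2.15,0,0,0,0]]]' | python3 -m creep >/dev/null; echo '[[[-0.15,-2.15,0,0,0,0],[-0.15,-2.15,0,0,0,0],[-0.15,-2.15,0,0,0,0],[-0.15,-2.15,0,0,0,0],[-0.15,-2.15,0,0,0,0]]]' | python3 -m creep >/dev/null; echo '[[[0,0,0,0,0,0],[0,0,0,0,0,0]]]' | python3 -m creep >/dev/null
python3 go.py 499.3 333.7 -15 -.029
python3 - <<'E'
from chk import *
d=grab('top')
print('rail');slot(d,[0,0],240,np.pi/2)
print('long');slot(d,[100,61.],180,0.015)
print('short');slot(d,[75,-59.5],130,0.015)
for n,y in(('long',(35,67)),('short',(-72,-53))):
    q,z=bars(yr=y,xr=(14,250)); rect(q,n)
P=cloud(d)*1e3
b=P[(abs(P[...,0]-499)<70)&(abs(P[...,1]-334)<35)&(P[...,2]>14)][:,:2]; print(cv2.minAreaRect(b.astype(np.float32)))
save(cv2.convertScaleAbs(cv2.resize(d['image'][200:350,280:460],(720,600)),alpha=1.6),'p2.png')
E
```

```text
t 20.4 at [494.4 335.3  83.5] psi -0.0259 tilt [-0.0023 -0.0015] j7 -2.47 gap 45.0 F [ 0.5  0.5 -0. ]
rz 0.0031  dx 4.9 dy 1.4 dz 98.5 mm
rail
slot off 0.57 ang 0.0127 rad dark s -112.3..112.0
long
slot off 0.67 ang 0.0028 rad dark s -83.2..83.0
short
slot off 1.57 ang 0.0214 rad dark s -58.6..58.3
long rail c 101.7 58.9 size 175.3 16.5 ang 0.26 x 14.9..187.0 y 50.5..66.8
short rail c 77.3 -60.7 size 126.6 16.8 ang 0.98 x 15.0..140.3 y -69.7..-53.1
((499.35516357421875, 321.8648376464844), (46.56928634643555, 90.09166717529297), 88.51018524169922)
```

View pics/p2.png

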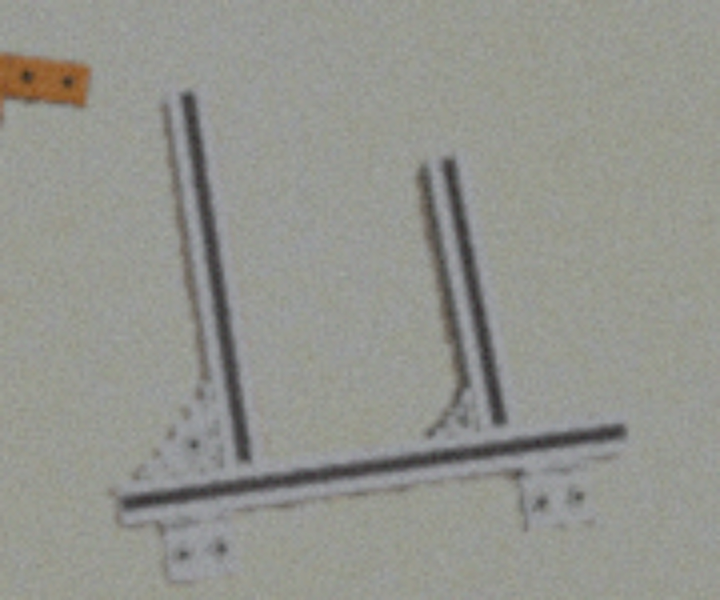

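Top view: both uprights stand at their brackets, but the shorter one's slot, (450,160) to (500,422), leans slightly more to the left than the long one's. I'll refine the fit with a narrower band.

```bash
cat >> chk.py <<'E'
def slot2(d,c,L,ang,z=20.):
    c=np.array(c,float)
    im=cv2.cvtColor(d['image'],cv2.COLOR_RGB2GRAY).astype(float); v,u=np.indices(im.shape)
    w0=(ray(d,np.c_[u.ravel(),v.ravel()],z/1e3)[:,:2]*1e3-C)@R; g=im.ravel()
    for W in (8,6,4.5,4.5,4.5,4.5):
        e=np.array([np.cos(ang),np.sin(ang)]); w=w0-c; s=w@e; t=w@[-e[1],e[0]]
        m=(abs(s)<L/2-6)&(abs(t)<W); k=np.percentile(g[m],80); wt=np.clip(k-25-g[m],0,None)
        A=np.polyfit(s[m],t[m],1,w=np.sqrt(wt+1e-9)); ang+=A[0]; c=c+A[1]*np.array([-e[1],e[0]])
    print('c',c.round(2),'ang %.4f'%ang); return c,ang
E
python3 - <<'E'
from chk import *
d=dict(np.load('top.npz'))
for n,c,L,a in(('rail',[0,0],240,np.pi/2),('long',[100,61.5],180,.015),('short',[75,-58.5],130,.03),('cross0',(np.array([499.4,334])-C)@R,90,-.15)):
    print(n,end=' '); slot2(d,c,L,a)
E
```

```text
rail c [-0.65 -0.  ] ang 1.5832
long c [100.    61.68] ang 0.0180
short c [ 74.98 -57.93] ang 0.0369
cross0 c [121.25 502.93] ang -0.1428
```

The shorter upright sits about 1.4° off the rail normal, because it turned in the grip when pushed against the ear. I'll go back and regrip it square.

Converted, 0.044 m is 2.2, -0.004 m is -0.2, -0.08 rad is -0.32.

```bash
echo '[[[0,0,0,0,0,-0.32],[0,0,0,0,0,-0.3],[-0.2,2.2,0,0,0,0],[-0.2,2.2,0,0,0,0],[-0.2,2.2,0,0,0,0]]]' | python3 -m creep 0.035 >/dev/null; echo '[[[-0.2,2.2,0,0,0,0],[-0.2,2.2,0,0,0,0],[-0.2,2.2,0,0,0,0],[-0.2,2.2,0,0,0,0],[-0.2,2.2,0,0,0,0]]]' | python3 -m creep >/dev/null; echo '[[[-0.2,2.2,0,0,0,0],[-0.2,2.2,0,0,0,0],[-0.2,2.2,0,0,0,0],[0,2.2,0,0,0,0],[0,1.5,0,0,0,0]]]' | python3 -m creep >/dev/null; echo '[[[0,0,0,0,0,0],[0,0,0,0,0,0]]]' | python3 -m creep >/dev/null; python3 go.py 520.2 -229.2 20 .129
```

```text
t 22.2 at [ 520.7 -226.2   84.1] psi 0.1218 tilt [-0.0017  0.0001] j7 -1.28 gap 35.5 F [-1.1  0.6 -0.5]
rz -0.0072  dx -0.9 dy 2.9 dz 64.1 mm
```

```bash
echo '[[[0,0.15,1.5,0,0,-0.028],[0,0,1.7,0,0,0],[0,0,0,0,0,0],[0,0,0,0,0,0]]]' | python3 -m creep >/dev/null; python3 go.py 520.2 -229.2 -13 .129;
```

```text
t 22.6 at [ 522.5 -226.3   20.7] psi 0.1345 tilt [-0.0013  0.0009] j7 -1.30 gap 34.8 F [-0.6  1.   1. ]
rz 0.0055  dx -2.6 dy 2.6 dz 33.7 mm
```

```bash
echo '[[[0,0,0,0,0,0],[0,0,0,0,0,0],[0,0,0,0,0,0]]]' | python3 -m creep >/dev/null; python3 go.py 520.2 -229.2 -13 .129;
```

```text
t 22.9 at [ 523.8 -227.6   21.9] psi 0.1332 tilt [ 0.0022 -0.001 ] j7 -1.30 gap 34.9 F [-0.4  0.3 -0.3]
rz 0.0042  dx -3.8 dy 1.1 dz 34.9 mm
```

Converted, 0.019 m is 0.95, 0.015 m is 0.75, 0.004 rad is 0.016.

```bash
echo '[[[-0.19,0.055,0.75,0,0,0.016],[0,0,0.95,0,0,0],[0,0,0,0,0,0],[0,0,0,0,0,0],[0,0,0,0,0,0]]]' | python3 -m creep >/dev/null;echo '[[[0,0,0,0,0,0],[0,0,0,0,0,0],[0,0,0,0,0,0]]]' | python3 -m creep >/dev/null; python3 go.py 520.2 -229.2 -13 .129
```

```text
t 23.7 at [ 519.6 -229.2  -13. ] psi 0.1291 tilt [ 0.0007 -0.0004] j7 -1.32 gap 34.8 F [-0.5  0.3  0.1]
rz 0.0001  dx 0.5 dy 0.1 dz 0.0 mm
```

Well placed. I'll close to square the bar, check the forces, push lightly, then release.

```bash
echo '[[[0,0,0,0,0,0],[0,0,0,0,0,0],[0,0,0,0,0,0],[0,0,0,0,0,0],[0,0,0,0,0,0]]]' | python3 -m creep 0.01 40; python3 go.py; echo '[[[-0.05,0,0,0,0,0],[0,0,0,0,0,0],[0,0,0,0,0,0]]]' | python3 -m creep; python3 go.py;
```

```text
time_s: 24.2
eef_pos: [0.5196, -0.2291, -0.013]
orientation: [0.998, 0.064, 0.0, 0.0]
contact_force: [-0.3, 0.4, 4.5]
finger_gap: 0.0182
finger_force: 39.4
t 24.2 at [ 519.6 -229.1  -13. ] psi 0.1291 tilt [ 0.0004 -0.0003] j7 -1.32 gap 18.2 F [-0.3  0.4  4.5]
time_s: 24.5
eef_pos: [0.5196, -0.2291, -0.013]
orientation: [0.998, 0.065, 0.001, 0.0]
contact_force: [2.2, 1.2, 4.2]
finger_gap: 0.0181
finger_force: 39.2
t 24.5 at [ 519.6 -229.1  -13. ] psi 0.1293 tilt [ 0.0023 -0.0003] j7 -1.32 gap 18.1 F [2.2 1.2 4.2]
```

```bash
echo '[[[0.035,-0.035,0,0,0,0],[0,0,0,0,0,0],[0,0,0,0,0,0]]]' | python3 -m creep|sed -n 2,4p; python3 go.py; echo '[[[0,-0.03,0,0,0,0],[0,0,0,0,0,0],[0,0,0,0,0,0]]]' | python3 -m creep|sed -n 2,4p; python3 go.py
```

```text
eef_pos: [0.5195, -0.2291, -0.013]
orientation: [0.998, 0.064, 0.001, 0.001]
contact_force: [1.4, -0.6, 5.1]
t 24.8 at [ 519.5 -229.1  -13. ] psi 0.1289 tilt [ 0.0011 -0.0011] j7 -1.32 gap 18.2 F [ 1.4 -0.6  5.1]
eef_pos: [0.5195, -0.2291, -0.013]
orientation: [0.998, 0.064, 0.001, 0.001]
contact_force: [1.0, -3.6, 5.2]
t 25.1 at [ 519.5 -229.1  -13. ] psi 0.1286 tilt [ 0.0015 -0.0016] j7 -1.32 gap 18.4 F [ 1.  -3.6  5.2]
```

```bash
echo '[[[0,0.04,0,0,0,0],[0,0,0,0,0,0],[0,0,0,0,0,0],[0,0,0,0,0,0]]]' | python3 -m creep 0.035 >/dev/null; echo '[[[0,0,-1,0,0,0],[0,0,-2,0,0,0],[0,0,-2,0,0,0],[0,0,0,0,0,0.32],[0,0,0,0,0,0.32]]]' | python3 -m creep >/dev/null; python3 go.py 499.3 333.7 82 -.029
echo '[[[-0.15,-2.225,0,0,0,0],[-0.15,-2.225,0,0,0,0],[-0.15,-2.225,0,0,0,0],[-0.15,-2.225,0,0,0,0],[-0.15,-2.225,0,0,0,0]]]' | python3 -m creep 0.045 >/dev/null; echo '[[[-0.15,-2.225,0,0,0,0],[-0.15,-2.225,0,0,0,0],[-0.15,-2.225,0,0,0,0],[-0.15,-2.225,0,0,0,0],[-0.15,-2.225,0,0,0,0]]]' | python3 -m creep >/dev/null;  echo '[[[-0.15,-2.225,0,0,0,0],[-0.15,-2.225,0,0,0,0],[-0.15,-1.1,0,0,0,0],[0,0,0,0,0,0],[0,0,0,0,0,0]]]' | python3 -m creep >/dev/null; echo '[[[0,0,0,0,0,0],[0,0,0,0,0,0],[0,0,0,0,0,0]]]' | python3 -m creep >/dev/null
python3 go.py 499.3 333.7 82 -.029
python3 - <<'E'
from chk import *
d=grab('top')
for n,c,L,a in(('rail',[0,0],240,np.pi/2),('long',[100,61.5],180,.015),('short',[75,-59],130,.02)):
    print(n,end=' '); slot2(d,c,L,a)
for n,c,L,a in(('cross0',(np.array([499.4,334])-C)@R,90,-.15),):
    print(n,end=' '); c,a=slot2(d,c,L,a); print('world',C+R@c,a+.1166)
E
```

```text
t 26.0 at [ 519.6 -228.7   88.1] psi -0.0342 tilt [ 0.0024 -0.0009] j7 -1.41 gap 35.0 F [-0.1 -0.3  0.4]
rz -0.0052  dx -36.6 dy -561.6 dz 6.1 mm
t 27.8 at [497.7 326.9  86.6] psi -0.0330 tilt [ 0.0002 -0.0007] j7 -2.47 gap 44.9 F [0.  0.4 0.1]
rz -0.0040  dx 1.4 dy -6.8 dz 4.6 mm
rail c [-0.67 -0.  ] ang 1.5839
long c [100.    61.65] ang 0.0180
short c [ 74.99 -58.7 ] ang 0.0278
cross0 c [121.49 509.37] ang 0.1441
world [498.90246445 341.04887416] 0.2606990974780332
```

Converted, 0.03 m is 1.5, 0.025 m is 1.25, -0.004 rad is -0.016.

```bash
echo '[[[0.07,-0.34,1.5,0,0,-0.016],[0,0,1.5,0,0,0],[0,0,1.25,0,0,0],[0,0,0.6,0,0,0],[0,0,0,0,0,0]]]' | python3 -m creep >/dev/null; echo '[[[0,0,0,0,0,0],[0,0,0,0,0,0]]]' | python3 -m creep >/dev/null; python3 go.py 499.3 333.7 -15 -.029; echo '[[[0,0,0.15,0,0,0],[0,0,0,0,0,0],[0,0,0,0,0,0],[0,0,0,0,0,0],[0,0,0,0,0,0]]]' | python3 -m creep 0.01 50; python3 go.py
echo '[[[0,0,-1,0,0,0],[0,0,-1.5,0,0,0],[0,0,-1.5,0,0,0],[0,0,0,0,0,0],[0,0,0,0,0,0]]]' | python3 -m creep; python3 go.py
```

```text
t 28.6 at [499.8 335.9  -8.9] psi -0.0271 tilt [0.0023 0.0016] j7 -2.53 gap 45.3 F [-0.4 -0.8  0.5]
rz 0.0019  dx -0.5 dy 2.2 dz 6.1 mm
time_s: 29.05
eef_pos: [0.4992, 0.3354, -0.0126]
orientation: [1.0, -0.013, 0.001, -0.0]
contact_force: [-1.2, -0.9, 5.6]
finger_gap: 0.0176
finger_force: 49.2
t 29.1 at [499.2 335.4 -12.6] psi -0.0269 tilt [0.0011 0.0004] j7 -2.53 gap 17.6 F [-1.2 -0.9  5.6]
time_s: 29.55
eef_pos: [0.4989, 0.335, 0.0668]
orientation: [1.0, -0.013, 0.0, -0.0]
contact_force: [-0.6, -0.2, -0.8]
finger_gap: 0.0176
finger_force: 49.0
t 29.6 at [498.9 335.   66.8] psi -0.0270 tilt [0.0008 0.0002] j7 -2.48 gap 17.6 F [-0.6 -0.2 -0.8]
```

```bash
echo '[[[0,0,0,0,0,-0.576],[0,0,0,0,0,-0.576],[0,0,0,0,0,-0.576],[0,0,0,0,0,-0.576],[0,0,0,0,0,-0.576]]]' | python3 -m creep >/dev/null; echo '[[[0,0,0,0,0,-0.576],[0,0,0,0,0,-0.576],[0,0,0,0,0,-0.576],[0,0,0,0,0,-0.576],[0,0,0,0,0,-0.576]]]' | python3 -m creep >/dev/null; echo '[[[0,0,0,0,0,-0.576],[0,0,0,0,0,-0.572],[0,0,0,0,0,0],[0,0,0,0,0,0]]]' | python3 -m creep >/dev/null; python3 go.py 566 -162.5 66 1.702
```

```text
t 30.9 at [498.2 334.5  65.3] psi 1.6971 tilt [-0.0021 -0.001 ] j7 -1.01 gap 17.5 F [-0.9 -0.4 -0.4]
rz -0.0049  dx -501.6 dy 2.2 dz -0.7 mm
```

Converted, 0.0002 m is 0.01, -0.0456 m is -2.28, -0.005 rad is -0.02.

```bash
echo '[[[-2.28,0.01,0,0,0,-0.02],[-2.28,0.01,0,0,0,0],[-2.28,0.01,0,0,0,0],[-2.28,0.01,0,0,0,0],[-2.28,0.01,0,0,0,0]]]' | python3 -m creep >/dev/null; echo '[[[-2.28,0.01,0,0,0,0],[-2.28,0.01,0,0,0,0],[-2.28,0.01,0,0,0,0],[-2.28,0.01,0,0,0,0],[-2.28,0.01,0,0,0,0]]]' | python3 -m creep >/dev/null; echo '[[[-2.28,0.01,0,0,0,0],[0,0,0,0,0,0],[0,0,0,0,0,0],[0,0,0,0,0,0],[0,0,0,0,0,0]]]' | python3 -m creep >/dev/null; python3 go.py 566 -162.5 20 1.702
```

```text
t 32.5 at [ 567.9 -159.5   66.7] psi 1.7078 tilt [-0.      0.0005] j7 -0.13 gap 17.3 F [ 0.1  0.3 -0.4]
rz 0.0058  dx -2.7 dy -2.3 dz 46.7 mm
```

Converted, 0.03 m is 1.5, 0.017 m is 0.85, 0.005 rad is 0.02.

```bash
echo '[[[-0.135,-0.115,1.5,0,0,0.02],[0,0,0.85,0,0,0],[0,0,0,0,0,0],[0,0,0,0,0,0],[0,0,0,0,0,0]]]' | python3 -m creep >/dev/null; echo '[[[0,0,0,0,0,0],[0,0,0,0,0,0]]]' | python3 -m creep >/dev/null; python3 go.py 566 -162.5 -11 1.702; python3 - <<'E'
from h import *
s=grab('scene'); t=grab('top'); o=np.zeros((480,800,3),np.uint8)
o[:,:400]=cv2.resize(s['image'][175:265,270:345],(400,480)); o[:,400:]=cv2.resize(t['image'][210:360,300:425],(400,480)); save(cv2.convertScaleAbs(o,alpha=1.5),'p3.png')
E
```

```text
t 33.1 at [ 566.5 -164.8   20.4] psi 1.7001 tilt [ 0.0013 -0.0005] j7 -0.18 gap 17.5 F [ 0.1 -0.5  0.2]
rz -0.0019  dx 2.3 dy -0.2 dz 31.4 mm
```

View pics/p3.png

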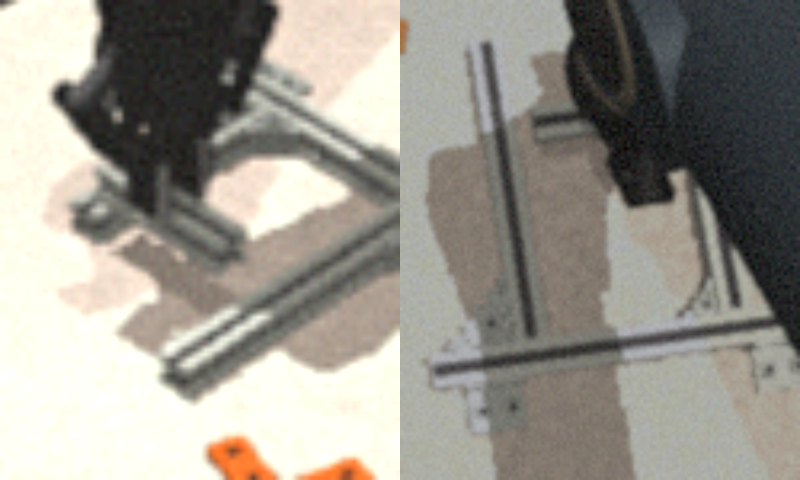

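Both views show the cross bar level and hovering between the uprights, left end at about (535,130) in the top crop. I'll adjust it and check the free end from depth before lowering.

```bash
cat >> chk.py <<'E'
C1=np.array([436.85,-179.08]);a1=.129;R1=np.array([[np.cos(a1),-np.sin(a1)],[np.sin(a1),np.cos(a1)]])
def pts(n,zlo,zhi,xr,yr):
    P=cloud(dict(np.load(n+'.npz')))*1e3; w=(P[...,:2]-C1)@R1; z=P[...,2]
    m=(z>zlo)&(z<zhi)&(w[...,0]>xr[0])&(w[...,0]<xr[1])&(w[...,1]>yr[0])&(w[...,1]<yr[1]); q=w[m]
    print(n,len(q),'x %.1f..%.1f y %.1f..%.1f'%(*np.percentile(q[:,0],[1,99]),*np.percentile(q[:,1],[1,99])),'z %.1f'%np.median(z[m])); return q
E
echo '[[[0.115,0,0,0,0,-0.006],[0,0,0,0,0,0],[0,0,0,0,0,0],[0,0,0,0,0,0],[0,0,0,0,0,0]]]' | python3 -m creep >/dev/null; python3 go.py 566 -162.5 -11 1.702; python3 - <<'E'
from chk import *
grab('scene'); grab('top')
pts('top',44,62,(100,160),(20,70)); pts('scene',44,62,(100,160),(14,70)); pts('scene',44,62,(100,160),(-70,-14))
pts('scene',15,25,(52,210),(30,75));pts('top',15,25,(52,210),(30,75)); pts('scene',15,25,(40,210),(-75,-30))
E
```

```text
t 33.8 at [ 565.7 -162.5   19.6] psi 1.7016 tilt [ 0.     -0.0001] j7 -0.18 gap 18.0 F [-0.4 -0.2 -0.6]
rz -0.0004  dx -0.1 dy 0.3 dz 30.6 mm
top 152 x 120.9..140.4 y 20.2..44.4 z 51.0
scene 77 x 120.0..142.1 y 14.9..47.4 z 49.1
scene 22 x 128.1..140.4 y -44.5..-23.8 z 48.0
scene 243 x 52.8..189.2 y 50.3..73.9 z 17.7
top 691 x 53.9..188.2 y 50.4..70.3 z 18.9
scene 31 x 40.9..140.9 y -68.4..-46.5 z 18.5
```

Converted, 0.015 m is 0.75, 0.01 m is 0.5.

```bash
echo '[[[0,0,0.75,0,0,0],[0,0,0.5,0,0,0],[0,0,0.15,0,0,0],[0,0,0,0,0,0],[0,0,0,0,0,0]]]' | python3 -m creep >/dev/null; python3 go.py 566 -162.5 -12 1.702;  echo '[[[0,0,0.1,0,0,0],[0,0,0,0,0,0],[0,0,0,0,0,0]]]' | python3 -m creep >/dev/null; python3 go.py 566 -162.5 -12 1.702; echo '[[[0,0,0.05,0,0,0],[0,0,0,0,0,0],[0,0,0,0,0,0]]]' | python3 -m creep >/dev/null; python3 go.py 566 -162.5 -12 1.702
```

```text
t 34.4 at [ 565.9 -162.2   -8.5] psi 1.7018 tilt [0.0001 0.0002] j7 -0.21 gap 17.8 F [-0.2 -0.5 -0. ]
rz -0.0002  dx -0.3 dy 0.1 dz 3.5 mm
t 34.6 at [ 565.9 -162.5  -10.2] psi 1.7016 tilt [ 0.0004 -0.0002] j7 -0.21 gap 17.8 F [-0.3 -0.3 -0.8]
rz -0.0004  dx -0.1 dy 0.1 dz 1.8 mm
t 35.0 at [ 565.7 -162.5  -11.4] psi 1.7015 tilt [ 0.     -0.0001] j7 -0.21 gap 17.6 F [ 0.7 -1.1 -0.6]
rz -0.0005  dx -0.1 dy 0.3 dz 0.6 mm
```

```bash
echo '[[[0,0,0.05,0,0,0],[0,0,0,0,0,0],[0,0,0,0,0,0]]]' | python3 -m creep >/dev/null; python3 go.py 566 -162.5 -12 1.702; echo '[[[0,0,0.05,0,0,0],[0,0,0,0,0,0],[0,0,0,0,0,0]]]' | python3 -m creep >/dev/null; python3 go.py 566 -162.5 -12 1.702
```

```text
t 35.2 at [ 565.7 -162.4  -12.4] psi 1.7016 tilt [-0. -0.] j7 -0.21 gap 18.0 F [-0.4 -0.2 -0.2]
rz -0.0004  dx -0.1 dy 0.3 dz -0.4 mm
t 35.5 at [ 565.8 -162.4  -12.6] psi 1.7016 tilt [ 0.     -0.0007] j7 -0.21 gap 17.8 F [-1.6  0.8  6. ]
rz -0.0004  dx -0.1 dy 0.2 dz -0.6 mm
```

```bash
echo '[[[0,0,0,0,0,0],[0,0,0,0,0,0],[0,0,0,0,0,0]]]' | python3 -m creep 0.035 >/dev/null; echo '[[[0,0,-1,0,0,0],[0,0,-2,0,0,0],[0,0,-2,0,0,0],[0,0,0,0,0,0],[0,0,0,0,0,0]]]' | python3 -m creep >/dev/null; python3 - <<'E'
from h import *
for n in('top','scene'):
    d=grab(n); g=cv2.resize(cv2.cvtColor(d['image'],cv2.COLOR_RGB2GRAY),None,fx=4,fy=4,interpolation=cv2.INTER_CUBIC)
    for nm,c in(('T',(.6554,.27)),('L',(.651,.113))):
        u,v=proj(d,[[*c,.006]])[0]; r=34
        x0,y0=int(u-r)*4,int(v-r)*4; s=g[y0:y0+r*8,x0:x0+r*8]; bg=np.percentile(s,70); dk=np.percentile(s,4)
        m=(s<(bg+dk)/2).astype(np.uint8); k,l,st,cc=cv2.connectedComponentsWithStats(m); i=l[r*4,r*4] or 1+np.argmax(st[1:,4])
        ct=max(cv2.findContours((l==i).astype(np.uint8),cv2.RETR_EXTERNAL,cv2.CHAIN_APPROX_NONE)[0],key=len)[:,0,:]
        uv=(ct+[x0,y0]+.5)/4-.5; P=ray(d,uv,.006)[:,:2]*1e3
        print(n,nm,cv2.minAreaRect(P.astype(np.float32)),'area',cv2.contourArea(P.astype(np.float32)))
E
python3 go.py 662 241.5 90 1.056
```

```text
top T ((654.7449951171875, 269.7516174316406), (62.09619903564453, 60.35667037963867), 59.117713928222656) area 2060.705981889274
top L ((649.8193359375, 112.81756591796875), (61.48863983154297, 60.43477249145508), 53.75519561767578) area 2034.113564076135
scene T ((657.23779296875, 272.2649841308594), (64.2661361694336, 61.42144775390625), 59.34126663208008) area 2190.722371832002
scene L ((652.4810180664062, 116.07347869873047), (64.93344116210938, 60.77109146118164), 53.95953369140625) area 2217.200116518652
t 36.5 at [ 564.7 -162.6   85.5] psi 1.7014 tilt [-0.002   0.0001] j7 -0.11 gap 34.6 F [-0.7 -0.1 -0.3]
rz 0.6454  dx 399.6 dy -114.3 dz -4.5 mm
```

```bash
echo '[[[0,0,0,0,0,0.524],[0,0,0,0,0,0.524],[0,0,0,0,0,0.524],[0,0,0,0,0,0.528],[0,0,0,0,0,0.528]]]' | python3 -m creep >/dev/null; echo '[[[2.195,-0.665,0,0,0,0],[2.195,-0.665,0,0,0,0],[2.195,-0.665,0,0,0,0],[2.195,-0.665,0,0,0,0],[2.195,-0.665,0,0,0,0]]]' | python3 -m creep >/dev/null; echo '[[[2.195,-0.665,0,0,0,0],[2.195,-0.665,0,0,0,0],[2.195,-0.665,0,0,0,0],[2.195,-0.665,0,0,0,0],[0,0,0,0,0,0]]]' | python3 -m creep >/dev/null; echo '[[[0,0,0,0,0,0],[0,0,0,0,0,0],[0,0,0,0,0,0]]]' | python3 -m creep >/dev/null; python3 go.py 660.2 238.9 30 1.044
python3 - <<'E'
from chk import *
d=grab('top')
for n,c,L,a in(('rail',[0,0],240,np.pi/2),('long',[100,61.5],180,.015),('short',[75,-59],130,.02),('cross',[130,1],90,np.pi/2+.015)):
    print(n,end=' '); slot2(d,c,L,a)
pts('top',13,25,(100,160),(-42,42));pts('top',13,25,(105,160),(-48,48));pts('top',13,25,(100,160),(-75,-52))
save(cv2.convertScaleAbs(cv2.resize(d['image'][200:350,280:460],(720,600)),alpha=1.6),'p4.png')
E
```

```text
t 38.2 at [660.8 236.8  85.7] psi 1.0420 tilt [-0.001  -0.0019] j7 -1.28 gap 34.9 F [0.  0.8 0.3]
rz -0.0020  dx 1.5 dy -1.6 dz 55.7 mm
rail c [-0.62 -0.  ] ang 1.5835
long c [100.    61.67] ang 0.0184
short c [ 74.99 -58.68] ang 0.0296
cross c [130.05   1.  ] ang 1.5799
top 467 x 120.9..140.8 y -40.7..40.7 z 18.4
top 505 x 120.9..140.8 y -44.9..44.1 z 18.4
top 193 x 100.4..140.0 y -69.3..-52.2 z 18.2
```

View pics/p4.png

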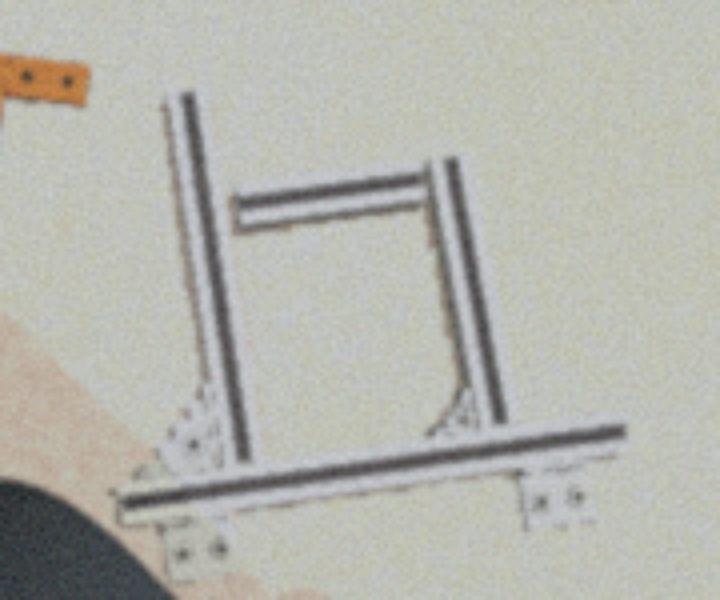

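Top view: the cross bar lies between the uprights with its far edge level with the shorter upright's far end, near (430,165). Next is the T plate; I'll measure the tip height first, since plates are thin.

```bash
echo '[[[0.075,-0.08,1.5,0,0,-0.008],[0,0,1.3,0,0,0],[0,0,0,0,0,0],[0,0,0,0,0,0],[0,0,0,0,0,0]]]' | python3 -m creep >/dev/null; echo '[[[0,0,0,0,0,0],[0,0,0,0,0,0],[0,0,0,0,0,0]]]' | python3 -m creep 0.032 >/dev/null;  python3 go.py 660.2 238.9 -15 1.044; python3 tip.py; python3 - <<'E'
from h import *
s=dict(np.load('scene.npz'))
save(cv2.convertScaleAbs(cv2.resize(s['image'][270:370,340:460],(720,600)),alpha=1.6),'t1.png')
E
```

```text
t 39.1 at [660.4 241.6  31.4] psi 1.0466 tilt [0.0011 0.0002] j7 -1.32 gap 32.0 F [ 0.7 -0.3  0.7]
rz 0.0026  dx -2.4 dy 1.2 dz 46.4 mm
eef [660.25677847 241.55500216  31.13888728] gap 0.03237896473912919 lowest z [57.9 58.4 59.2 59.6 60.2 61.3 62.  62.5 63.  63.2 63.9 65. ]
```

View pics/t1.png

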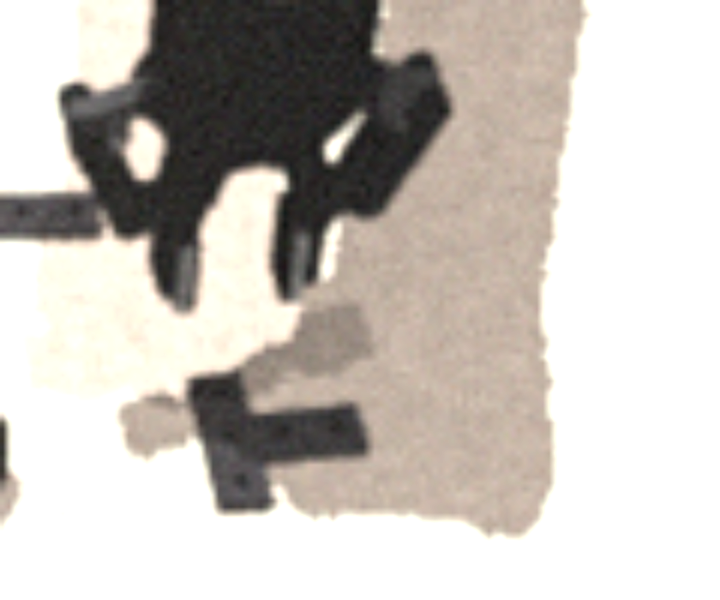

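The open fingers are above the head's near half, with their tips at about 58 mm for a reported 31 mm. So the bench is at about -27 in reported z.

```bash
echo '[[[-0.12,0.06,1.5,0,0,0.008],[0,0,1,0,0,0],[0,0,0.1,0,0,0],[0,0,0,0,0,0],[0,0,0,0,0,0]]]' | python3 -m creep >/dev/null; echo '[[[0,0,0,0,0,0],[0,0,0,0,0,0],[0,0,0,0,0,0]]]' | python3 -m creep >/dev/null;  python3 go.py 660.2 238.9 -24.5 1.044
```

```text
t 40.0 at [660.2 238.9 -20.7] psi 1.0446 tilt [0.001  0.0002] j7 -1.34 gap 31.8 F [ 0.3 -0.4  0.3]
rz 0.0006  dx -0.0 dy -0.0 dz 3.8 mm
```

```bash
echo '[[[0,0,0.125,0,0,0],[0,0,0,0,0,0],[0,0,0,0,0,0]]]' | python3 -m creep >/dev/null;  python3 go.py;echo '[[[0,0,0.075,0,0,0],[0,0,0,0,0,0],[0,0,0,0,0,0]]]' | python3 -m creep >/dev/null;  python3 go.py;  echo '[[[0,0,0,0,0,0],[0,0,0,0,0,0],[0,0,0,0,0,0],[0,0,0,0,0,0]]]' | python3 -m creep 0.01 40; python3 go.py
```

```text
t 40.2 at [659.8 238.7 -24.1] psi 1.0446 tilt [-0.0002 -0.0002] j7 -1.35 gap 32.2 F [-0.4  0.5 -0.4]
t 40.5 at [659.8 238.7 -25.5] psi 1.0446 tilt [-0.0001 -0.0001] j7 -1.35 gap 32.1 F [0.2 0.6 0.2]
time_s: 40.95
eef_pos: [0.66, 0.2389, -0.0252]
orientation: [0.867, 0.499, 0.0, 0.0]
contact_force: [-0.3, -0.3, 2.7]
finger_gap: 0.0177
finger_force: 39.2
t 41.0 at [660.  238.9 -25.2] psi 1.0446 tilt [0.0004 0.    ] j7 -1.35 gap 17.7 F [-0.3 -0.3  2.7]
```

```bash
echo '[[[0,0,-1,0,0,0],[0,0,-2,0,0,0],[0,0,-1.5,0,0,-0.5572],[0,0,0,0,0,-0.5572],[0,0,0,0,0,-0.5572]]]' | python3 -m creep >/dev/null; echo '[[[0,0,0,0,0,-0.5572],[0,0,0,0,0,-0.5572],[0,0,0,0,0,-0.5572],[0,0,0,0,0,-0.5572],[0,0,0,0,0,-0.5572]]]' | python3 -m creep >/dev/null; echo '[[[0,0,0,0,0,-0.5572],[0,0,0,0,0,-0.5572],[0,0,0,0,0,-0.5572],[0,0,0,0,0,-0.5572],[0,0,0,0,0,-0.5572]]]' | python3 -m creep >/dev/null; echo '[[[0,0,0,0,0,-0.5572],[0,0,0,0,0,-0.5572],[0,0,0,0,0,-0.5572],[0,0,0,0,0,0],[0,0,0,0,0,0]]]' | python3 -m creep >/dev/null; python3 go.py 582.2 -99.4 60 3.272
```

```text
t 43.0 at [660.1 238.6  65.3] psi -3.0131 tilt [ 0.0006 -0.    ] j7 0.68 gap 17.4 F [-0.1 -0.1 -1. ]
rz -0.0019  dx 121.2 dy -325.0 dz 5.3 mm
```

Converted, -0.0406 m is -2.03, 0.01515 m is 0.7575.

```bash
echo '[[[0.7575,-2.03,0,0,0,0],[0.7575,-2.03,0,0,0,0],[0.7575,-2.03,0,0,0,0],[0.7575,-2.03,0,0,0,0],[0.7575,-2.03,0,0,0,0]]]' | python3 -m creep >/dev/null; echo '[[[0.7575,-2.03,0,0,0,0],[0.7575,-2.03,0,0,0,0],[0.7575,-2.03,0,0,0,0],[0,0,0,0,0,0],[0,0,0,0,0,0]]]' | python3 -m creep >/dev/null; echo '[[[0,0,0,0,0,0],[0,0,0,0,0,0],[0,0,0,0,0,0],[0,0,0,0,0,0]]]' | python3 -m creep >/dev/null; python3 go.py 582.2 -99.4 10 3.272
```

```text
t 44.4 at [582.6 -98.1  64.7] psi -3.0083 tilt [0.0002 0.0001] j7 1.09 gap 17.5 F [0.1 0.2 0.2]
rz 0.0029  dx 0.5 dy -1.3 dz 54.7 mm
```

Careful with the scale: shifts go in units of 20 mm and turns go in units of 0.25 rad. That gives: 0.03 m is 1.5, 0.025 m is 1.25, 0.003 rad is 0.012.

```bash
echo '[[[0.025,-0.065,1.5,0,0,0.012],[0,0,1.25,0,0,0],[0,0,0,0,0,0],[0,0,0,0,0,0],[0,0,0,0,0,0]]]' | python3 -m creep >/dev/null; echo '[[[0,0,0,0,0,0],[0,0,0,0,0,0],[0,0,0,0,0,0]]]' | python3 -m creep >/dev/null; python3 go.py 582.2 -99.4 -3.5 3.272; python3 - <<'E'
from chk import *
t=grab('top'); s=grab('scene'); 
z0=float(state()['eef_pos'][2])*1e3+25.2+6; print('plate top z',z0)
q=pts('top',z0-5,z0+3,(85,145),(0,75));pts('top',z0-5,z0+3,(85,118),(30,75)); q=pts('top',z0-5,z0+3,(105,150),(0,45)); q=pts('scene',z0-5,z0+3,(85,145),(0,75));pts('scene',z0-5,z0+3,(85,118),(30,75)); q=pts('scene',z0-5,z0+3,(105,150),(0,45))
o=np.zeros((480,800,3),np.uint8)
o[:,:400]=cv2.resize(s['image'][175:265,280:355],(400,480)); o[:,400:]=cv2.resize(t['image'][210:360,300:425],(400,480)); save(cv2.convertScaleAbs(o,alpha=1.6),'t2.png')
E
```

```text
t 45.1 at [ 582.4 -100.6   10.2] psi -3.0129 tilt [ 0.0009 -0.0003] j7 1.03 gap 17.7 F [-0.4 -0.1 -0.2]
rz -0.0018  dx 0.0 dy 1.2 dz 13.7 mm
plate top z 41.10930308873229
top 278 x 101.0..140.3 y 36.4..68.9 z 40.6
top 104 x 100.5..117.8 y 49.5..69.0 z 40.7
top 30 x 120.4..133.7 y 34.8..44.6 z 40.1
scene 36 x 99.5..138.8 y 29.9..71.8 z 38.5
scene 20 x 99.5..116.7 y 60.5..71.6 z 38.4
scene 1 x 140.9..140.9 y 13.6..13.6 z 38.5
```

View pics/t2.png

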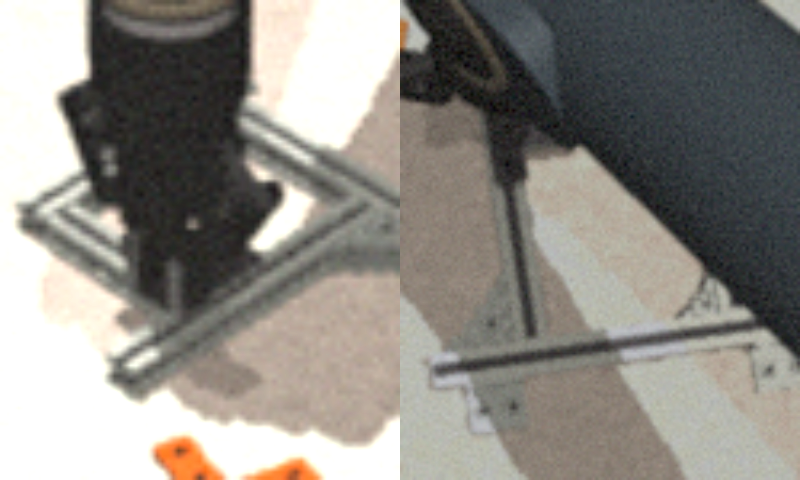

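The plate hovers with its head over the long upright and its stem over the cross bar, within about 1 mm after a small y correction. I'll lower it now.

```bash
echo '[[[0,0.06,0.4,0,0,-0.0072],[0,0,0.25,0,0,0],[0,0,0,0,0,0],[0,0,0,0,0,0],[0,0,0,0,0,0]]]' | python3 -m creep >/dev/null; python3 go.py 582.2 -99.4 -5 3.272;  echo '[[[0,0,0.05,0,0,0],[0,0,0,0,0,0],[0,0,0,0,0,0]]]' | python3 -m creep >/dev/null; python3 go.py 582.2 -99.4 -5 3.272; echo '[[[0,0,0.05,0,0,0],[0,0,0,0,0,0],[0,0,0,0,0,0]]]' | python3 -m creep >/dev/null; python3 go.py 582.2 -99.4 -5 3.272
```

```text
t 45.8 at [582.1 -99.2  -3.3] psi -3.0109 tilt [0.0002 0.0001] j7 1.02 gap 17.8 F [-0.1 -0.1  0.3]
rz 0.0003  dx -0.1 dy -0.2 dz 1.7 mm
t 46.0 at [581.9 -99.3  -4.3] psi -3.0110 tilt [ 0.0001 -0.0001] j7 1.02 gap 17.5 F [ 1.8  0.8 -0.8]
rz 0.0002  dx -0.2 dy -0.1 dz 0.7 mm
t 46.4 at [582.1 -99.3  -5.2] psi -3.0110 tilt [ 0.0004 -0.0001] j7 1.02 gap 17.3 F [-0.7 -0.   1.1]
rz 0.0002  dx -0.1 dy -0.1 dz -0.2 mm
```

```bash
echo '[[[0,0,0.03,0,0,0],[0,0,0,0,0,0],[0,0,0,0,0,0]]]' | python3 -m creep >/dev/null; python3 go.py; echo '[[[0,0,0,0,0,0],[0,0,0,0,0,0],[0,0,0,0,0,0]]]' | python3 -m creep 0.03 >/dev/null; python3 go.py; echo '[[[0,0,-0.5,0,0,0],[0,0,-1.5,0,0,0],[0,0,-2,0,0,0],[0,0,0,0,0,0],[0,0,0,0,0,0]]]' | python3 -m creep >/dev/null; python3 go.py 660 132 70 2.510
```

```text
t 46.6 at [582.1 -99.3  -5.3] psi -3.0110 tilt [ 0.0004 -0.0006] j7 1.02 gap 17.9 F [-1.5 -0.3  4.8]
t 47.0 at [581.8 -99.3  -6.2] psi -3.0110 tilt [-0.0003  0.    ] j7 1.02 gap 30.5 F [-0.6 -0.5  0.2]
t 47.5 at [582.6 -99.3  75.4] psi -3.0112 tilt [ 0.0022 -0.0008] j7 1.09 gap 30.0 F [-0.6  0.3 -1.1]
rz 0.7620  dx 74.1 dy 232.4 dz 5.4 mm
```

Converted, 0.127 rad is 0.508.

```bash
echo '[[[0,0,0,0,0,0.508],[0,0,0,0,0,0.508],[0,0,0,0,0,0.508],[0,0,0,0,0,0.508],[0,0,0,0,0,0.508]]]' | python3 -m creep 0.032 >/dev/null; echo '[[[0,0,0,0,0,0.508],[0.64,1.925,0,0,0,0],[0.64,1.925,0,0,0,0],[0.64,1.925,0,0,0,0],[0.64,1.925,0,0,0,0]]]' | python3 -m creep >/dev/null; echo '[[[0.64,1.925,0,0,0,0],[0.64,1.925,0,0,0,0],[0,0,0,0,0,0],[0,0,0,0,0,0],[0,0,0,0,0,0]]]' | python3 -m creep >/dev/null; echo '[[[0,0,1.5,0,0,0],[0,0,1,0,0,0],[0,0,0,0,0,0],[0,0,0,0,0,0],[0,0,0,0,0,0]]]' | python3 -m creep >/dev/null; echo '[[[0,0,0,0,0,0],[0,0,0,0,0,0]]]' | python3 -m creep >/dev/null; python3 go.py 657.2 132.7 -20 2.510
python3 - <<'E'
from chk import *
d=grab('top'); pts('top',23,30,(80,180),(5,80)); pts('top',23,30,(80,118),(5,80)); pts('top',23,30,(143,180),(5,80)); pts('top',23,30,(80,180),(5,46))
P=cloud(d)*1e3;w=(P[...,:2]-C1)@R1;m=(P[...,2]>22.5)&(P[...,2]<31)&(w[...,0]>80)&(w[...,0]<180)&(w[...,1]>0)&(w[...,1]<85); print(cv2.minAreaRect(w[m].astype(np.float32)))
save(cv2.convertScaleAbs(cv2.resize(d['image'][180:330,190:370],(720,600)),alpha=1.6),'l1.png')
E
```

```text
t 49.6 at [656.8 132.7  25. ] psi 2.5102 tilt [0.0015 0.0002] j7 0.08 gap 32.3 F [ 0.7 -0.5 -0.5]
rz 0.0002  dx -0.4 dy 0.3 dz 45.0 mmTraceback (most recent call last):
  File "<stdin>", line 2, in <module>
  File "chk.py", line 32, in pts
    print(n,len(q),'x %.1f..%.1f y %.1f..%.1f'%(*np.percentile(q[:,0],[1,99]),*np.percentile(q[:,1],[1,99])),'z %.1f'%np.median(z[m])); return q
                                                 ~~~~~~~~~~~~~^^^^^^^^^^^^^^^
    return _quantile_unchecked(
        a, q, axis, out, overwrite_input, method, keepdims, weights)
    return _ureduce(a,
                    func=_quantile_ureduce_func,
    ...<5 lines>...
                    overwrite_input=overwrite_input,
                    method=method)
    r = func(a, **kwargs)
    result = _quantile(arr,
                       quantiles=q,
    ...<2 lines>...
                       out=out,
                       weights=wgt)
    slices_having_nans = np.isnan(arr[-1, ...])
                                  ~~~^^^^^^^^^
IndexError: index -1 is out of bounds for axis 0 with size 0
```

```bash
python3 - <<'E'
from h import *
d=dict(np.load('top.npz')); s=grab('scene'); o=np.zeros((480,800,3),np.uint8)
o[:,:400]=cv2.resize(s['image'][175:355,260:410],(400,480)); o[:,400:]=cv2.resize(d['image'][180:360,190:340],(400,480)); save(cv2.convertScaleAbs(o,alpha=1.6),'l1.png')
E
```

```text
(no output)
```

View pics/l1.png

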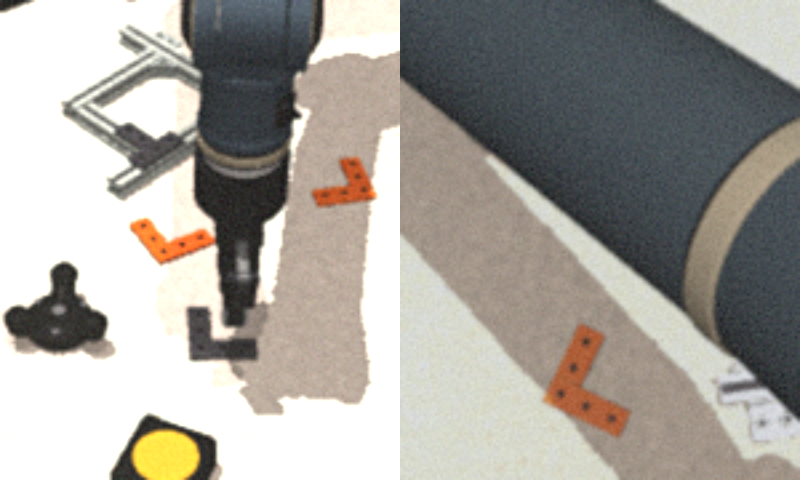

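Scene view: the T plate sits on the cross-bar junction at about (148,150), the top view is only occluded by the arm, and the gripper is above one arm of the dark L. Descending now.

```bash
echo '[[[-0.02,0.015,1.25,0,0,0],[0,0,1,0,0,0],[0,0,0,0,0,0],[0,0,0,0,0,0],[0,0,0,0,0,0]]]' | python3 -m creep >/dev/null; echo '[[[0,0,0.1,0,0,0],[0,0,0,0,0,0],[0,0,0,0,0,0]]]' | python3 -m creep >/dev/null;  python3 go.py 657.2 132.7 -25 2.51;  echo '[[[0,0,0.1,0,0,0],[0,0,0,0,0,0],[0,0,0,0,0,0]]]' | python3 -m creep >/dev/null;  python3 go.py 657.2 132.7 -25 2.51
```

```text
t 50.5 at [657.  132.5 -22.6] psi 2.5101 tilt [0.0006 0.    ] j7 0.05 gap 32.3 F [-0.2 -0.1 -0.2]
rz 0.0001  dx -0.1 dy 0.2 dz 2.4 mm
t 50.9 at [656.7 132.4 -25.1] psi 2.5102 tilt [-0.0001 -0.0001] j7 0.05 gap 32.2 F [ 0.1 -0.5  0.3]
rz 0.0002  dx -0.2 dy 0.5 dz -0.1 mm
```

Converted, -0.04 m is -2, -0.03 m is -1.5, 0.1347 rad is 0.5388.

```bash
echo '[[[0,0,0,0,0,0],[0,0,0,0,0,0],[0,0,0,0,0,0],[0,0,0,0,0,0]]]' | python3 -m creep 0.01 40; python3 go.py; echo '[[[0,0,-1,0,0,0],[0,0,-2,0,0,0],[0,0,-1.5,0,0,0.5388],[0,0,0,0,0,0.5388],[0,0,0,0,0,0.5388]]]' | python3 -m creep >/dev/null; echo '[[[0,0,0,0,0,0.5388],[0,0,0,0,0,0.5388],[0,0,0,0,0,0.5388],[0,0,0,0,0,0],[0,0,0,0,0,0]]]' | python3 -m creep >/dev/null; python3 go.py 570.5 -195.6 60 1.702
```

```text
time_s: 51.25
eef_pos: [0.6569, 0.1326, -0.0248]
orientation: [0.31, 0.951, 0.0, 0.0]
contact_force: [0.1, 0.1, 1.3]
finger_gap: 0.0176
finger_force: 39.2
t 51.2 at [656.9 132.6 -24.8] psi 2.5102 tilt [0.0004 0.0001] j7 0.05 gap 17.6 F [0.1 0.1 1.3]
t 52.2 at [656.9 132.8  66. ] psi 1.7051 tilt [0.0009 0.    ] j7 -0.60 gap 17.5 F [-0.2 -0.1 -0.4]
rz 0.0031  dx -314.3 dy -128.6 dz 6.0 mm
```

Converted, -0.0393 m is -1.965, -0.0161 m is -0.805, 0.003 rad is 0.012.

```bash
echo '[[[-1.965,-0.805,0,0,0,0.012],[-1.965,-0.805,0,0,0,0],[-1.965,-0.805,0,0,0,0],[-1.965,-0.805,0,0,0,0],[-1.965,-0.805,0,0,0,0]]]' | python3 -m creep >/dev/null; echo '[[[-1.965,-0.805,0,0,0,0],[-1.965,-0.805,0,0,0,0],[-1.965,-0.805,0,0,0,0],[0,0,0,0,0,0],[0,0,0,0,0,0]]]' | python3 -m creep >/dev/null; echo '[[[0,0,1.25,0,0,0],[0,0,1.25,0,0,0],[0,0,0,0,0,0],[0,0,0,0,0,0],[0,0,0,0,0,0]]]' | python3 -m creep >/dev/null; echo '[[[0,0,0,0,0,0],[0,0,0,0,0,0],[0,0,0,0,0,0]]]' | python3 -m creep >/dev/null; python3 go.py 570.5 -195.6 10 1.702
```

```text
t 54.0 at [ 569.7 -196.    15.6] psi 1.6990 tilt [ 0.001  -0.0005] j7 -0.15 gap 17.5 F [ 0.1 -1.1 -0.6]
rz -0.0030  dx 0.3 dy 0.8 dz 5.6 mm
```

Converted, 0.0008 m is 0.04, 0.0003 m is 0.015, -0.003 rad is -0.012.

```bash
echo '[[[0.015,0.04,0,0,0,-0.012],[0,0,0,0,0,0],[0,0,0,0,0,0],[0,0,0,0,0,0]]]' | python3 -m creep >/dev/null; python3 go.py 570.5 -195.6 -5 1.702; python3 - <<'E'
from chk import *
t=grab('top'); s=grab('scene'); z0=float(state()['eef_pos'][2])*1e3+30.8; print(z0)
def tp(*a):
    try: pts(*a)
    except IndexError: print('none')
for n in('top','scene'):
    tp(n,z0-5,z0+3,(70,150),(-85,-50)); tp(n,z0-5,z0+3,(70,112),(-85,-40)); tp(n,z0-5,z0+3,(110,150),(-48,0))
print('T'); 
for n in('top','scene'):
    tp(n,22.5,31,(85,175),(2,80)); tp(n,22.5,31,(85,117),(2,80)); tp(n,22.5,31,(144,175),(2,80)); tp(n,22.5,31,(85,175),(5,45))
o=np.zeros((480,800,3),np.uint8)
o[:,:400]=cv2.resize(s['image'][175:265,270:345],(400,480)); o[:,400:]=cv2.resize(t['image'][210:360,300:425],(400,480)); save(cv2.convertScaleAbs(o,alpha=1.6),'l2.png')
E
```

```text
t 54.5 at [ 570.1 -195.4   15. ] psi 1.7020 tilt [-0. -0.] j7 -0.15 gap 17.5 F [-0.2  0.3  0.3]
rz -0.0000  dx -0.2 dy 0.4 dz 20.0 mm
45.76516631752283
top 32 x 82.0..100.8 y -70.1..-60.4 z 45.0
top 32 x 82.0..100.8 y -70.1..-60.4 z 45.0
top 78 x 120.7..140.4 y -24.7..-9.4 z 45.4
scene 14 x 78.6..141.5 y -68.4..-50.9 z 43.6
scene 4 x 78.5..87.2 y -55.5..-46.4 z 42.0
scene 54 x 113.6..145.7 y -39.1..-7.1 z 44.8
T
top 553 x 100.9..159.6 y 11.0..70.1 z 25.6
top 95 x 90.0..116.9 y 50.5..70.2 z 25.6
top 91 x 144.2..161.2 y 50.6..70.1 z 25.4
top 192 x 120.6..140.0 y 10.4..44.6 z 25.6
scene 162 x 100.4..160.8 y 12.8..73.6 z 24.5
scene 31 x 99.5..116.4 y 51.2..72.6 z 24.8
scene 33 x 144.3..162.2 y 45.2..74.1 z 24.9
scene 51 x 118.9..143.2 y 12.3..43.1 z 24.4
```

View pics/l2.png

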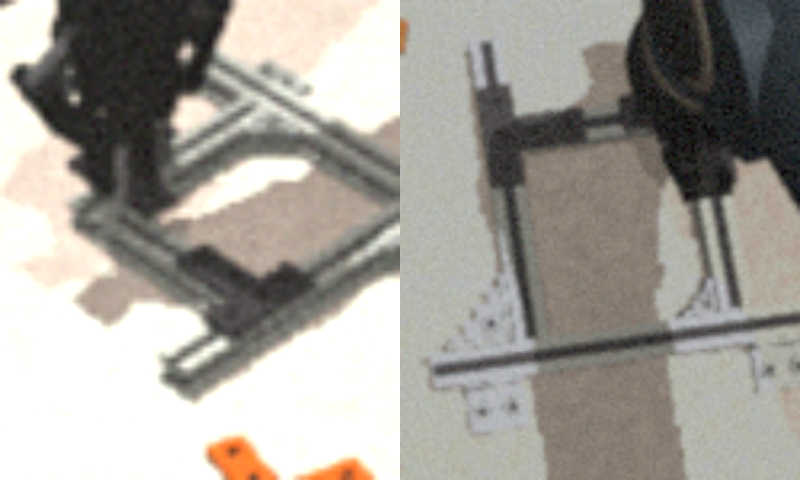

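T plate: head x' 100.9–159.6, y' 50.5–70.1, stem end 10.4, which is on target. The L hovers with its corner over the shorter upright's far end and one arm along the cross bar, so I'll lower it.

Converted, 0.012 m is 0.6, 0.006 m is 0.3.

```bash
echo '[[[0,0.015,0.6,0,0,0],[0,0,0.3,0,0,0],[0,0,0,0,0,0],[0,0,0,0,0,0],[0,0,0,0,0,0]]]' | python3 -m creep >/dev/null; python3 go.py 570.5 -195.6 -5 1.702;  echo '[[[0,0,0.05,0,0,0],[0,0,0,0,0,0],[0,0,0,0,0,0]]]' | python3 -m creep >/dev/null; python3 go.py; echo '[[[0,0,0.05,0,0,0],[0,0,0,0,0,0],[0,0,0,0,0,0]]]' | python3 -m creep >/dev/null; python3 go.py
```

```text
t 55.0 at [ 570.4 -195.2   -3. ] psi 1.7022 tilt [-0.0001  0.0001] j7 -0.17 gap 17.6 F [-0.1 -0.9 -0.5]
rz 0.0002  dx -0.4 dy 0.1 dz 2.0 mm
t 55.4 at [ 570.4 -195.4   -3.9] psi 1.7020 tilt [ 0.0001 -0.0001] j7 -0.17 gap 17.7 F [-0.2  0.2 -0.8]
t 55.6 at [ 570.6 -195.4   -4.8] psi 1.7019 tilt [ 0.0003 -0.0002] j7 -0.17 gap 18.1 F [0.1 0.1 0.2]
```

Converted, 0.0008 m is 0.04.

```bash
echo '[[[0,0,0.04,0,0,0],[0,0,0,0,0,0],[0,0,0,0,0,0]]]' | python3 -m creep >/dev/null; python3 go.py; echo '[[[0,0,0,0,0,0],[0,0,0,0,0,0],[0,0,0,0,0,0]]]' | python3 -m creep 0.03 >/dev/null; python3 go.py; echo '[[[0,0,-0.5,0,0,0],[0,0,-1.5,0,0,0],[0,0,-2,0,0,0],[0,0,-2,0,0,0],[0,0,0,0,0,0]]]' | python3 -m creep >/dev/null; python3 go.py 600 100 110 1.702
```

```text
t 56.0 at [ 570.6 -195.4   -4.9] psi 1.7020 tilt [ 0.0002 -0.0008] j7 -0.17 gap 17.6 F [-1.8  1.   6.6]
t 56.2 at [ 570.3 -195.4   -6. ] psi 1.7019 tilt [-0.0002  0.0001] j7 -0.17 gap 30.1 F [0.4 0.5 0. ]
t 56.8 at [ 574.7 -195.2  120.7] psi 1.7022 tilt [ 0.0109 -0.0029] j7 -0.06 gap 29.8 F [ 0.3 -0.1 -0.4]
rz 0.0002  dx 289.3 dy 63.7 dz 10.7 mm
```

Moving clear for a final look.

Converted, 0.045 m is 2.25, 0.005 m is 0.25.

```bash
echo '[[[2.25,0.25,0,0,0,0],[2.25,0.25,0,0,0,0],[2.25,0.25,0,0,0,0],[2.25,0,0,0,0,0],[2.25,0,0,0,0,0]]]' | python3 -m creep >/dev/null; echo '[[[2.25,0,0,0,0,0],[2.25,0,0,0,0,0],[2,0,0,0,0,0],[0,0,0,0,0,0],[0,0,0,0,0,0]]]' | python3 -m creep >/dev/null; echo '[[[0,0,0,0,0,0],[0,0,0,0,0,0],[0,0,0,0,0,0]]]' | python3 -m creep; python3 - <<'E'
from chk import *
d=grab('top'); s=grab('scene')
for n,c,L,a in(('rail',[0,0],240,np.pi/2),):
    print(n,end=' '); slot2(d,c,L,a)
print('T'); pts('top',22.5,31,(85,175),(2,80)); pts('top',22.5,31,(85,117),(40,80)); pts('top',22.5,31,(85,175),(5,45))
print('L'); pts('top',22.5,31,(60,175),(-90,0)); pts('top',22.5,31,(70,115),(-90,0)); pts('top',22.5,31,(85,175),(-47,-2))
print('bars');pts('top',13,21.5,(60,98),(30,75));pts('top',13,21.5,(163,220),(30,75));pts('top',13,21.5,(52,78),(-90,-40));pts('top',13,21.5,(100,160),(-6,8))
pts('top',13,21.5,(14,20),(45,65)); 
o=np.zeros((480,800,3),np.uint8)
o[:,:400]=cv2.resize(s['image'][165:265,270:355],(400,480)); o[:,400:]=cv2.resize(d['image'][200:350,305:430],(400,480)); save(cv2.convertScaleAbs(o,alpha=1.6),'fin.png')
E
python3 m.py | grep -E 'ztop 0.0(37|13|36|35)'
```

```text
time_s: 58.05
eef_pos: [0.5392, 0.157, 0.114]
orientation: [0.66, 0.751, -0.0, 0.0]
contact_force: [0.2, -0.4, 0.3]
finger_gap: 0.03
finger_force: 0.0
rail c [-0.66 -0.  ] ang 1.5840
T
top 547 x 100.8..159.4 y 11.2..69.9 z 25.6
top 94 x 99.3..116.9 y 50.7..69.8 z 25.7
top 187 x 120.5..140.1 y 10.6..44.6 z 25.7
L
top 546 x 82.1..141.2 y -69.3..-10.2 z 25.5
top 187 x 77.1..114.8 y -69.5..-49.7 z 25.5
top 200 x 121.4..141.2 y -46.5..-9.5 z 25.6
bars
top 195 x 60.3..97.2 y 50.2..69.9 z 18.6
top 135 x 163.8..190.4 y 50.9..70.4 z 18.5
top 144 x 52.5..77.9 y -70.1..-49.8 z 18.1
top 73 x 121.0..141.0 y -5.8..7.9 z 18.2
top 24 x 14.4..19.7 y 50.8..64.4 z 17.7
top [148 115  52  47] 1391 ztop 0.0374 c 790.2 209.0 size 68.6 64.6 ang 29.2
top [241 124  46  44] 1105 ztop 0.0373 c 770.2 18.9 size 88.9 80.5 ang 77.4
top [495 198  43 118] 1569 ztop 0.0135 c 534.4 -432.4 size 194.1 52.4 ang 13.1
scene [262 273  39  34] 705 ztop 0.0356 c 755.4 17.9 size 80.0 87.5 ang 47.5
scene [302 330  40  42] 1135 ztop 0.0360 c 790.4 213.1 size 71.4 66.0 ang 30.1
```

View pics/fin.png

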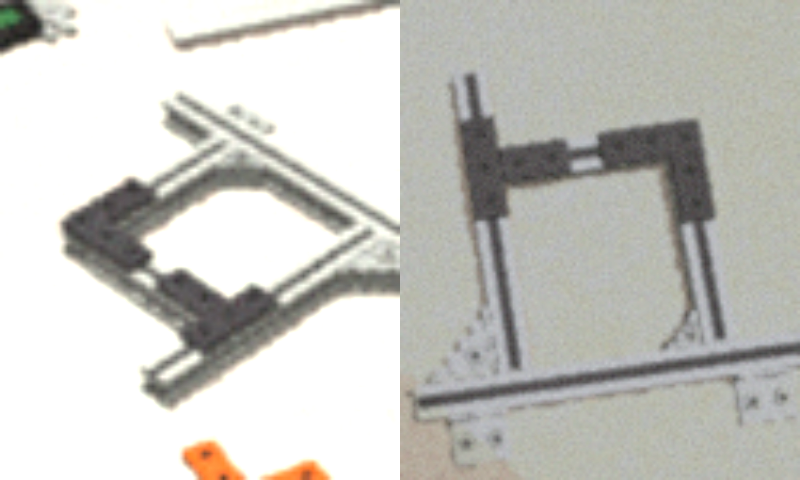

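Both views show the finished frame: the T at (485,168), the L corner at (685,140) and both uprights on the rail. Everything measures within about 1–2 mm of target and the arm is clear.

```bash
python3 -c "from workcell import sign_off; print(sign_off())"
```

```text
the job is handed in; nothing more can be done
None
```

The frame is laid out as asked and handed in at about 58 s: both uprights, the cross bar and both plates measured within about 1–2 mm of target, and I left the tracker and calliper alone.

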